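# Glaze test tiles onto their easels

### The job

Pick out the three glazed test tiles and put each on the display easel of its own colour: glaze up, long side up the slope, squarely and centrally on the board, with its lower edge resting against the ledge. Set them down gently, and leave the two bare clay tiles, the jar and the beaker where they are.

Things in the scene. Friction and masses are not known exactly. Their poses are not given: they have to be found in the camera images.
- blue_tile: glazed test tile: buff clay slab 75 x 50 x 10 mm (x, y, z; 85 g) with a blue glazed top and a 3.5 mm bare buff rim; lies loose, glaze up, on the work surface. Origin: centre of its underside; x along its 75 mm length, y along its 50 mm width, z out of the glazed face. Both ends are alike.
- green_tile: glazed test tile: buff clay slab 75 x 50 x 10 mm (x, y, z; 85 g) with a green glazed top and a 3.5 mm bare buff rim; lies loose, glaze up, on the work surface. Origin: centre of its underside; x along its 75 mm length, y along its 50 mm width, z out of the glazed face. Both ends are alike.
- yellow_tile: glazed test tile: buff clay slab 75 x 50 x 10 mm (x, y, z; 85 g) with a yellow glazed top and a 3.5 mm bare buff rim; lies loose, glaze up, on the work surface. Origin: centre of its underside; x along its 75 mm length, y along its 50 mm width, z out of the glazed face. Both ends are alike.
- blue_easel: fixed easel, blue board and ledge, foot 90x60x8 mm. Origin: centre of the foot's underside; x level, the way the board rises, y across, z up. Board top 38 wide, 80 mm long, rises at 30 deg from x -35, z 22 mm (at the ledge) to x 34, z 62 mm. Ledge: 60 wide, 6 thick, 9 mm proud of the board. A seated tile (overhangs 6 mm each side) has its origin at x -2.5, y 0, z 40.8 mm.
- green_easel: fixed easel, green board and ledge, foot 90x60x8 mm. Origin: centre of the foot's underside; x level, the way the board rises, y across, z up. Board top 38 wide, 80 mm long, rises at 30 deg from x -35, z 22 mm (at the ledge) to x 34, z 62 mm. Ledge: 60 wide, 6 thick, 9 mm proud of the board. A seated tile (overhangs 6 mm each side) has its origin at x -2.5, y 0, z 40.8 mm.
- yellow_easel: fixed easel, yellow board and ledge, foot 90x60x8 mm. Origin: centre of the foot's underside; x level, the way the board rises, y across, z up. Board top 38 wide, 80 mm long, rises at 30 deg from x -35, z 22 mm (at the ledge) to x 34, z 62 mm. Ledge: 60 wide, 6 thick, 9 mm proud of the board. A seated tile (overhangs 6 mm each side) has its origin at x -2.5, y 0, z 40.8 mm.
- white_tile: bare unglazed white clay tile of the same size, 75 x 50 x 10 mm, lying on the work surface; stays where it is. Origin and axes as for the glazed tiles.
- red_tile: bare unglazed brick-red clay tile of the same size, 75 x 50 x 10 mm, lying on the work surface; stays where it is. Origin and axes as for the glazed tiles.
- jar: closed glaze jar with white lid, 64 mm across, 85 mm high, standing near the easels; stays where it is. Origin: centre of its underside.
- mug: open terracotta beaker, 72 mm across, 80 mm high, standing near the easels; stays where it is. Origin: centre of its underside.
Not all that is in view belongs to the job. What is shaped like the green_tile but black is not meant.

How it is judged:
By the outcome, as a careful person would: the job done as asked, in the order asked, and still so for the second after the job is handed in, with the robot touching nothing.
It also fails if it takes over 88 s, if anything falls off the work surface, if the arm or the gripper's body presses on something with over 40 N, if the wrist force passes 120 N, or if a joint passes its speed limit or range.

### The arm

A 6-joint arm with a two-finger parallel gripper is mounted at the origin on the work surface. World frame = base frame: x ahead of the robot, y to its left, z up, the work surface at z = 0. Lengths are in m, angles in rad, forces in N, time in s.
With the tool pointing down it reaches from about 0.225 to 0.875 m from the base axis. Payload 3.4 kg.
Tool frame: the origin (TCP) lies at the very end of the fingers, on their centre line; the grasp point (between the pads) lies behind it (manip.tcp_to_grasp is the z of the grasp point in the tool frame, in m); z points along the fingers, y is the direction in which the jaws open and shut (so a half turn about z gives the same grasp; the last joint's range is limited). The gripper opens to 85 mm and grips with 20 to 120 N. Pads are 22 mm wide; open, the fingers measure 114 mm over their backs; the gripper's body (76 mm by 85 mm) begins 54 mm behind the grasp point. The pads swing forward as they close: fully open they stand 13 mm farther back than shut.
Start: joints at [1.098, 0.276, 1.505, -0, 1.361, -0.121], TCP at [0.198, 0.54, 0.203] pointing down, gripper open.
Joint ranges: [-2.89, 2.89], [-0.75, 2.08], [0.22, 2.7], [-1.18, 4.32], [0.11, 2.71], [-2.7, 2.7]. Speed limits (rad/s): [2.57, 2.57, 3.14, 3.14, 3.14, 3.14].

### API

Orientations are given as a unit quaternion [w, x, y, z].
In Python, from rig import manip, eyes gives the robot as it stands.
- The arm moves only by the tool servo_tool, never from a script. Its argument "increments" is a list of rows, each an object with "slide": the shift along the tool's x, y, z in m, a list of three; "spin": the turn about the tool's z in degrees. A call has 1 to 8 rows; each row shifts and turns the commanded pose from where the row before left it, along the tool's axes as they then stand; what a row does not reach is not made up. A row lasts 1/10 s, in which the tool goes at most 50 mm and 8.59 degrees, less where a joint would pass 70% of its speed; a pose out of reach is approached as far as the arm can. A call is refused whole if a number of a shift passes 0.05 or a number of a turn 8.59, either way. A call with a gripper value outside its range is refused whole. "hand" is the opening, from 0 (shut) to 1 (fully open), set as the call begins (left out, the last holds). The fingers move at their own pace and stop on an object; "newtons" is the grip in N (left out, the last holds). Time passes only in rows, so rows that do not move let the fingers close. It gives the time, the measured TCP pose, the force and the opening at its end, in the units of the state.
- manip.get_state(): the state, without advancing time (a new reading comes with each control period).
- eyes.get_image(name): name is "scene" or "side" or "wrist"; returns the picture (480x640x3 uint8, blue, green, red); there is no depth.
- eyes.calibration(name): a dict with "fx", "fy", "cx", "cy" (pixels), "rvec" (rotation vector, rad) and "tvec" (3), from world to camera coordinates, as OpenCV has them; the wrist camera has in their place "hand_eye" (4x4, takes a point from camera to tool coordinates, whose origin is the TCP and whose axes are the flange's). Camera axes: x right, y down, z forward; pixel columns grow to the right and rows downward; lengths in m; the calibration is good to about 2 mm. The wrist camera is an equidistant fisheye: a pixel r from the principal point sees the ray r / f radians off the axis. A picture is of the moment at which its call begins: read the wrist's pose just before it. calibration takes no time and is no camera call.
- manip.sign_off(): hands the job in, once; it reports no verdict.
The state is a dict: "clock": time; "qpos": joint angles; "qd": joint speeds; "effort": joint torques, N m; "position": TCP position; "ee_rot": TCP orientation; "contact_force": force on the tool from outside, world axes, zero at the start; "moment": the same for the moment, N m; "width": finger opening in m.
Only numpy, scipy, OpenCV 4.12 (cv2) and the standard library are available. Lean on these libraries where they do the work, as an engineer would, in place of code of your own. Each camera call takes 0.05 s, during which the arm holds its last target.

## Working session

There is one attempt and no reset: what is moved stays moved. The work goes in short steps, Python scripts to look and compute and a tool call to move; the robot and the scene stay as the last step left them, time stands still between calls to the robot, and variables do not carry over. Pictures are saved under pics/ and viewed, and the job is handed in when it is done.

Besides the shell and the picture viewer there is one more tool, called after "Emit:" in YAML: its name, and indented under it one key for each argument. servo_tool: Moves the arm, as the interface text tells. Its arguments: {"type":"object","properties":{"increments":{"type":"array","items":{"type":"object","properties":{"slide":{"type":"array","items":{"type":"number"}},"spin":{"type":"number"}}}},"hand":{"type":"number"},"newtons":{"type":"number"}},"required":["increments"]}

```bash
ls -la; mkdir -p pics; python3 - <<'E'
from rig import manip, eyes
import cv2
print(manip.get_state(), manip.tcp_to_grasp)
for n in ("scene","side","wrist"):
    im=eyes.get_image(n); cv2.imwrite(f"pics/{n}0.png",im); print(n,eyes.calibration(n))
E
```

```text
total 12
drwxr-xr-x  3 agent agent 4096 Dec  6 18:59 .
drwxr-xr-x 23 root  root  4096 Dec  6 18:59 ..
drwxr-xr-x  2 agent agent 4096 Dec  6 18:59 pics
{'clock': 0.0, 'qpos': array([ 1.09799256e+00,  2.76584284e-01,  1.50609311e+00, -7.09234579e-06,
        1.36065221e+00, -1.21007231e-01]), 'qd': array([-0.0007521 ,  0.00020891, -0.00103974, -0.00099916,  0.00122038,
       -0.00077851]), 'effort': array([-2.64858099e-03, -4.16782093e+01, -2.45799333e+01, -3.21403068e-04,
        1.11230501e-02,  1.94734980e-05]), 'position': array([0.19789942, 0.5392943 , 0.20196178]), 'ee_rot': array([-2.50766894e-04,  1.74991819e-01,  9.84569504e-01, -8.31488828e-04]), 'contact_force': array([ 0.66802349,  0.11692145, -0.46283604]), 'moment': array([0.03116235, 0.0106224 , 0.01138399]), 'width': 0.08544834166250263} -0.0187
scene {'fx': 518.1450877034065, 'fy': 518.1450877034065, 'cx': 311.76725548996893, 'cy': 244.00331730177464, 'rvec': array([ 2.2904916 ,  0.61592583, -0.24019879]), 'tvec': array([-0.42010998, -0.12502006,  1.37069915])}
side {'fx': 549.9379302806065, 'fy': 549.9379302806065, 'cx': 310.0810215501191, 'cy': 225.34245585954244, 'rvec': array([ 2.08837297, -0.59356197,  0.32920772]), 'tvec': array([-0.39353274,  0.17571582,  0.91990577])}
wrist {'fx': 371.64829954431775, 'fy': 371.64829954431775, 'cx': 318.55219887711837, 'cy': 237.82553424187836, 'hand_eye': array([[-2.05963839e-05, -9.53484251e-01, -3.01442834e-01,
         7.74999055e-02],
       [ 9.99998506e-01, -5.40723995e-04,  1.64202099e-03,
        -7.80213506e-05],
       [-1.72863853e-03, -3.01442350e-01,  9.53482838e-01,
        -1.69649283e-01],
       [ 0.00000000e+00,  0.00000000e+00,  0.00000000e+00,
         1.00000000e+00]])}
```

View pics/scene0.png

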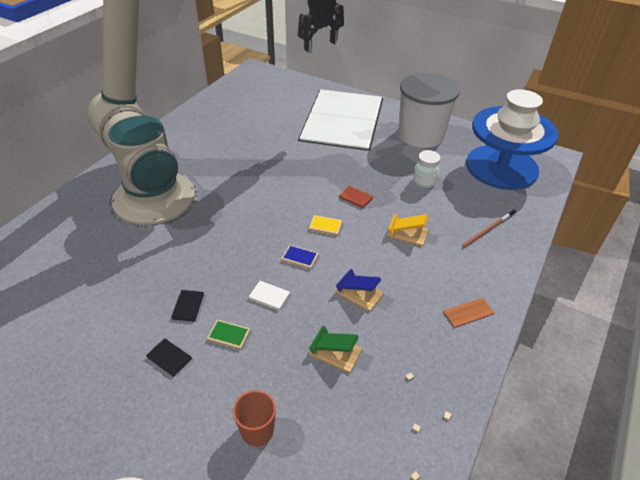

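View pics/side0.png

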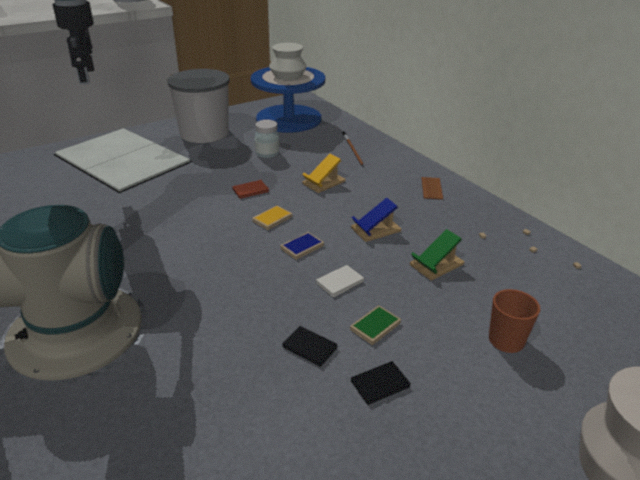

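View pics/wrist0.png

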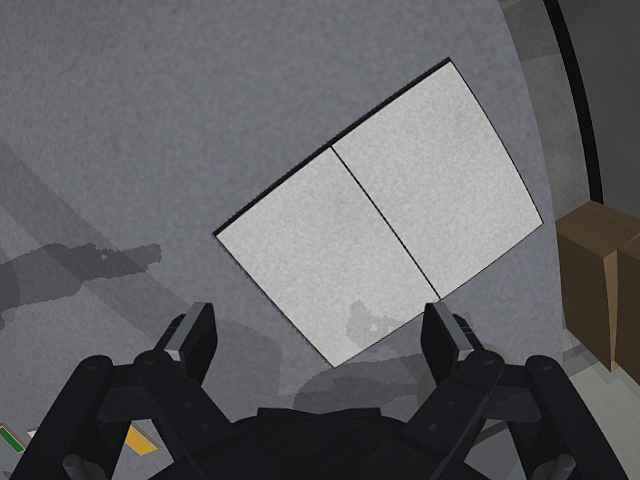

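The scene shows yellow tile (325,225), blue tile (300,257) and green tile (229,334). The easels are yellow (408,228), blue (360,290) and green (335,348). Bare tiles are white (270,295) and red (356,196). The black slabs at (187,305) and (169,357) are not meant. Next I measure with zoomed crops.

```bash
cat > h.py <<'E'
import numpy as np, cv2
from scipy.spatial.transform import Rotation as R
from scipy.optimize import least_squares
def quatR(q): return R.from_quat([q[1],q[2],q[3],q[0]])
def proj(P,cal,state=None):
    P=np.atleast_2d(np.asarray(P,float))
    if 'rvec' in cal:
        K=np.array([[cal['fx'],0,cal['cx']],[0,cal['fy'],cal['cy']],[0,0,1.]])
        return cv2.projectPoints(P,cal['rvec'],cal['tvec'],K,None)[0][:,0]
    T=np.eye(4);T[:3,:3]=quatR(state['ee_rot']).as_matrix();T[:3,3]=state['position']
    M=np.linalg.inv(T@cal['hand_eye'])
    c=P@M[:3,:3].T+M[:3,3]
    r=np.hypot(c[:,0],c[:,1]);th=np.arctan2(r,c[:,2]);s=np.where(r>1e-9,th/np.maximum(r,1e-9),0)
    return np.c_[cal['cx']+cal['fx']*s*c[:,0],cal['cy']+cal['fy']*s*c[:,1]]
RANGES={'blue':((105,120,40),(130,255,255)),'green':((45,100,30),(80,255,255)),'yellow':((18,150,90),(32,255,255))}
def comps(im,col,amin=60):
    hsv=cv2.cvtColor(im,cv2.COLOR_BGR2HSV);m=cv2.inRange(hsv,*[np.array(v) for v in RANGES[col]])
    n,l,s,c=cv2.connectedComponentsWithStats(m)
    return m,l,[(i,s[i],c[i]) for i in range(1,n) if s[i][4]>=amin]
def place(pts,p):
    c,s=np.cos(p[2]),np.sin(p[2]);pts=np.asarray(pts,float)
    return np.c_[p[0]+c*pts[:,0]-s*pts[:,1],p[1]+s*pts[:,0]+c*pts[:,1],pts[:,2]]
def edgepts(q,n=12):
    q=np.asarray(q,float);return np.vstack([q[i]+(q[(i+1)%len(q)]-q[i])*np.linspace(0,1,n,endpoint=False)[:,None] for i in range(len(q))])
GLAZE=edgepts([(-.034,-.0215,.01),(.034,-.0215,.01),(.034,.0215,.01),(-.034,.0215,.01)])
def fit(views,model,p0,hull=False):
    # views: (contour pts Nx2, cal, state)
    def res(p):
        o=[]
        for ct,cal,st in views:
            poly=proj(place(model,p),cal,st).astype(np.float32)
            if hull: poly=cv2.convexHull(poly)
            poly=poly.reshape(-1,1,2)
            o+= [cv2.pointPolygonTest(poly,(float(a),float(b)),True) for a,b in ct]
        return np.array(o)
    r=least_squares(res,p0,loss='soft_l1',f_scale=1.,diff_step=1e-3,x_scale=[.01,.01,.1])
    return r.x,np.sqrt(np.mean(r.fun**2)),res
def contour(l,i):
    m=(l==i).astype(np.uint8)
    # upsample for half-pixel boundary
    m=cv2.resize(m,None,fx=4,fy=4,interpolation=cv2.INTER_NEAREST)
    c=max(cv2.findContours(m,cv2.RETR_EXTERNAL,cv2.CHAIN_APPROX_NONE)[0],key=cv2.contourArea)[:,0]
    return ((c+.5)/4-.5)[::3]
def back(uv,cal,z):
    Rm=cv2.Rodrigues(cal['rvec'])[0];d=Rm.T@np.array([(uv[0]-cal['cx'])/cal['fx'],(uv[1]-cal['cy'])/cal['fy'],1]);o=-Rm.T@cal['tvec']
    return o+d*(z-o[2])/d[2]
E
python3 - <<'E'
from h import *
from rig import eyes
ims={n:cv2.imread(f'pics/{n}0.png') for n in('scene','side')}
for n,im in ims.items():
    cal=eyes.calibration(n)
    for c in RANGES:
        for i,s,ce in comps(im,c)[2]: print(n,c,i,s,ce.round(1),back(ce,cal,.01).round(4), back(ce,cal,.042).round(4))
a=cv2.resize(ims['scene'][180:380,200:450],None,fx=3.2,fy=3,interpolation=2);cv2.imwrite('pics/z1.png',a)
a=cv2.resize(ims['side'][140:350,230:480],None,fx=3.,fy=2.8,interpolation=2);cv2.imwrite('pics/z2.png',a)
E
```

```text
scene blue 1 [  0   0  70  22 815] [27.   8.5] [-1.3113  0.6692  0.01  ] [-1.2314  0.6189  0.042 ]
scene blue 2 [ 467  106   91   84 3829] [506.4 155. ] [0.7606 0.6534 0.01  ] [0.765  0.6037 0.042 ]
scene blue 3 [284 247  32  18 342] [299.8 255.2] [0.449  0.0051 0.01  ] [ 0.4648 -0.021   0.042 ]
scene blue 4 [336 270  45  21 543] [357.5 281.8] [ 6.02e-01 -3.00e-04  1.00e-02] [ 0.6122 -0.0262  0.042 ]
scene green 1 [210 322  37  24 550] [228.2 332.9] [ 0.4352 -0.2565  0.01  ] [ 0.4514 -0.2731  0.042 ]
scene green 2 [310 326  48  28 753] [332.9 341.4] [ 0.6293 -0.167   0.01  ] [ 0.6385 -0.1868  0.042 ]
scene yellow 2 [388 214  40  21 466] [406.7 222.9] [0.6223 0.2361 0.01  ] [0.6317 0.2016 0.042 ]
scene yellow 3 [310 216  31  16 314] [325.2 223.6] [0.448  0.1304 0.01  ] [0.4638 0.0997 0.042 ]
side blue 1 [ 251   68   74   65 2138] [289.5 103.5] [0.8178 0.6933 0.01  ] [0.776  0.6204 0.042 ]
side blue 2 [352 198  45  37 607] [375.7 214.9] [0.6426 0.0142 0.01  ] [ 0.6095 -0.0251  0.042 ]
side blue 3 [285 234  35  20 343] [301.8 243.2] [0.4478 0.0065 0.01  ] [ 0.4243 -0.0323  0.042 ]
side green 2 [412 229  49  44 837] [437.7 249.8] [ 0.6686 -0.155   0.01  ] [ 0.6341 -0.1858  0.042 ]
side green 17 [354 308  43  30 651] [375.2 322.2] [ 0.4339 -0.2554  0.01  ] [ 0.4111 -0.2812  0.042 ]
side yellow 1 [303 154  37  33 465] [323.  169.2] [0.6618 0.2559 0.01  ] [0.6277 0.2047 0.042 ]
side yellow 2 [256 207  33  18 306] [271.8 215.1] [0.447  0.1323 0.01  ] [0.4236 0.0872 0.042 ]
```

View pics/z1.png

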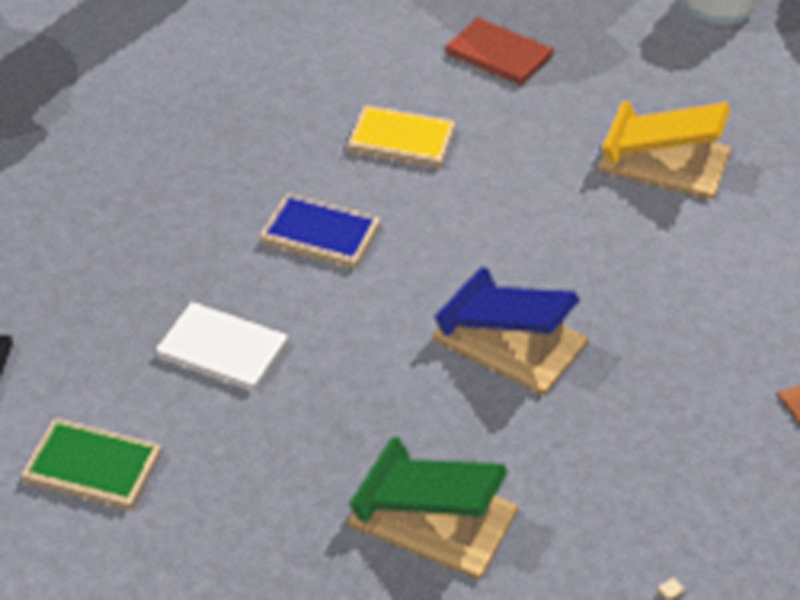

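View pics/z2.png

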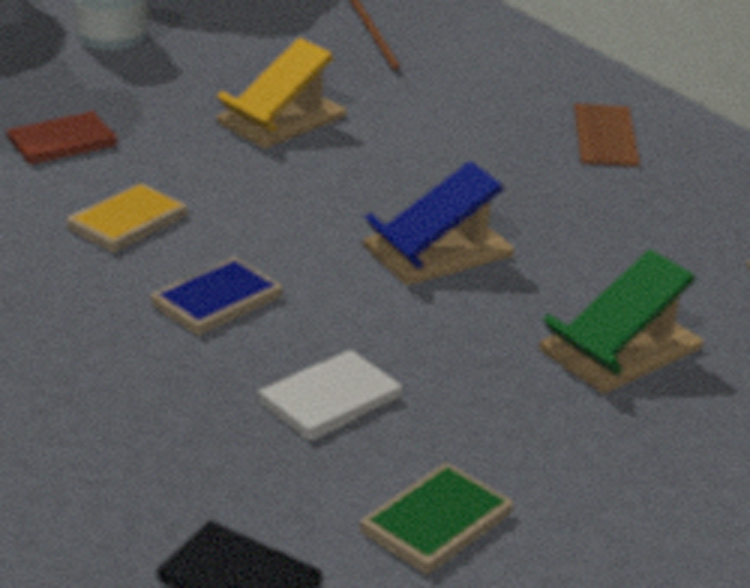

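```bash
python3 - <<'E'
from h import *
from rig import eyes
ims={n:cv2.imread(f'pics/{n}0.png') for n in('scene','side')}
near={'blue':(.448,.006),'green':(.435,-.256),'yellow':(.448,.131)}
for c,xy in near.items():
    vs={}
    for n,im in ims.items():
        cal=eyes.calibration(n);m,l,cs=comps(im,c)
        i=min(cs,key=lambda t:np.linalg.norm(back(t[2],cal,.01)[:2]-xy))[0]
        vs[n]=(contour(l,i),cal,None)
    for k in(['scene'],['side'],['scene','side']):
        p,e,_=fit([vs[n] for n in k],GLAZE,[*xy,0.]);print(c,k,p[:2].round(4),np.degrees(p[2]).round(1),'rms px',e.round(2))
# easels: coloured board top quad + ledge top; silhouette in views
B=edgepts([(-.035,-.019,.022),(.034,-.019,.062),(.034,.019,.062),(-.035,.019,.022)])
t=np.radians(30);u=np.array([np.cos(t),np.sin(t)]);n_=np.array([-np.sin(t),np.cos(t)])
b0=np.array([-.035,.022])
def box(u0,u1,n0,n1,w):
    return [(*(b0+a*u+b*n_)[:1],y,(b0+a*u+b*n_)[1]) for a in(u0,u1) for b in(n0,n1) for y in(-w/2,w/2)]
near={'blue':(.612,-.026),'green':(.637,-.186),'yellow':(.630,.203)}
def silh(p,cal,th,ld):
    m=np.zeros((480*4,640*4),np.uint8)
    for bx in(box(0,.08,-th,0,.038),box(-.006,0,-ld,.009,.06)):
        h=cv2.convexHull(proj(place(bx,p),cal).astype(np.float32))
        cv2.fillPoly(m,[np.round((h+.5)*4-.5).astype(int)],255)
    return m
for c,xy in near.items():
    masks={}
    for n,im in ims.items():
        cal=eyes.calibration(n);m,l,cs=comps(im,c)
        i=min(cs,key=lambda t:np.linalg.norm(back(t[2],cal,.042)[:2]-xy))[0]
        mm=cv2.morphologyEx((l==i).astype(np.uint8)*255,cv2.MORPH_CLOSE,np.ones((3,3)))
        masks[n]=(cv2.resize(mm,None,fx=4,fy=4,interpolation=0),cal)
    from scipy.optimize import minimize
    best=None
    for ks in(['scene'],['side'],['scene','side']):
        f=lambda q:sum(np.mean(np.abs(cv2.GaussianBlur(silh([q[0]/100,q[1]/100,q[2]/10],masks[k][1],.004+abs(q[3])/1e3,.006),(9,9),3).astype(float)-cv2.GaussianBlur(masks[k][0],(9,9),3)))/np.mean(masks[k][0]) for k in ks)
        r=minimize(f,[xy[0]*100,xy[1]*100,0,1],method='Nelder-Mead',options=dict(initial_simplex=np.array([[xy[0]*100,xy[1]*100,0,1]]*5)+np.vstack([np.zeros(4),np.diag([1,1,2,1.])]),maxiter=300))
        print(c,ks,r.x.round(3),np.degrees(r.x[2]/10).round(1),'err frac',round(r.fun,3))
E
```

```text
blue ['scene'] [0.4485 0.0056] 8.7 rms px 0.72
blue ['side'] [0.4486 0.0072] 7.2 rms px 0.91
blue ['scene', 'side'] [0.4486 0.0063] 8.3 rms px 0.85
green ['scene'] [ 0.4349 -0.2561] 0.0 rms px 1.34
green ['side'] [ 0.4349 -0.2547] 12.4 rms px 0.77
green ['scene', 'side'] [ 0.435 -0.256] 0.0 rms px 1.47
yellow ['scene'] [0.4477 0.1307] 14.4 rms px 0.36
yellow ['side'] [0.4475 0.1329] 16.3 rms px 0.44
yellow ['scene', 'side'] [0.4476 0.1318] 15.2 rms px 0.48
blue ['scene'] [61.78  -2.219 -0.889  0.871] -5.1 err frac 0.059
blue ['side'] [61.76  -1.995 -0.895  0.533] -5.1 err frac 0.062
blue ['scene', 'side'] [61.833 -2.021 -0.932  0.673] -5.3 err frac 0.159
green ['scene'] [ 64.348 -18.28    0.44    1.607] 2.5 err frac 0.051
green ['side'] [ 64.329 -18.099   0.396   0.577] 2.3 err frac 0.063
green ['scene', 'side'] [ 64.379 -18.177   0.647   1.08 ] 3.7 err frac 0.147
yellow ['scene'] [63.634 20.85   1.579  1.198] 9.0 err frac 0.048
yellow ['side'] [63.678 21.272  1.549 -0.715] 8.9 err frac 0.105
yellow ['scene', 'side'] [63.612 21.071  1.435 -1.163] 8.2 err frac 0.223
```

```bash
cat >> h.py <<'E'
def plan(p,yawx_deg,n,cur=None):
    """rows to bring the TCP to p with tool x at yaw; straight"""
    from rig import manip
    s=manip.get_state();Rm=quatR(s['ee_rot']).as_matrix();pos=s['position']
    y0=np.degrees(np.arctan2(Rm[1,0],Rm[0,0]));dy=(yawx_deg-y0+180)%360-180
    print('at',pos.round(4),'yaw',y0.round(2),'dyaw',round(dy,2),'tilt',np.degrees(np.arccos(-Rm[2,2])).round(2),'F',s['contact_force'].round(1),'w',round(s['width'],4),'t',round(s['clock'],2))
    d=(np.asarray(p)-pos)/n
    for k in range(n):
        a=np.radians(y0+dy*k/n);x=np.array([np.cos(a),np.sin(a),0]);y=np.array([np.sin(a),-np.cos(a),0])
        print('{"slide":[%.4f,%.4f,%.4f],"spin":%.2f}'%(d@x,d@y,-d[2],-dy/n),end=',' )
    print()
E
python3 -c "
from h import *
plan([.4476,.1318,.2],195.2,16)"
```

```text
at [0.1979 0.5394 0.2021] yaw 159.84 dyaw 35.36 tilt 0.08 F [-0.3 -1.4 -0.1] w 0.0851 t 0.15
{"slide":[-0.0234,-0.0185,0.0001],"spin":-2.21},{"slide":[-0.0227,-0.0194,0.0001],"spin":-2.21},{"slide":[-0.0219,-0.0203,0.0001],"spin":-2.21},{"slide":[-0.0211,-0.0211,0.0001],"spin":-2.21},{"slide":[-0.0203,-0.0219,0.0001],"spin":-2.21},{"slide":[-0.0194,-0.0227,0.0001],"spin":-2.21},{"slide":[-0.0186,-0.0234,0.0001],"spin":-2.21},{"slide":[-0.0176,-0.0241,0.0001],"spin":-2.21},{"slide":[-0.0167,-0.0248,0.0001],"spin":-2.21},{"slide":[-0.0157,-0.0254,0.0001],"spin":-2.21},{"slide":[-0.0147,-0.0260,0.0001],"spin":-2.21},{"slide":[-0.0137,-0.0265,0.0001],"spin":-2.21},{"slide":[-0.0127,-0.0270,0.0001],"spin":-2.21},{"slide":[-0.0116,-0.0275,0.0001],"spin":-2.21},{"slide":[-0.0106,-0.0279,0.0001],"spin":-2.21},{"slide":[-0.0095,-0.0283,0.0001],"spin":-2.21},
```

Emit:
servo_tool:
  increments:
    - {"slide": [-0.023,-0.0185,0],"spin": -2.2}
    - {"slide": [-0.0227,-0.0194,0],"spin": -2.2}
    - {"slide": [-0.022,-0.02,0],"spin": -2.2}
    - {"slide": [-0.021,-0.021,0],"spin": -2.2}
    - {"slide": [-0.02,-0.022,0],"spin": -2.2}
    - {"slide": [-0.0195,-0.0227,0],"spin": -2.2}
    - {"slide": [-0.0186,-0.0234,0],"spin": -2.2}
    - {"slide": [-0.0176,-0.024,0],"spin": -2.2}
  hand: 1
  newtons: 20

```text
clock: 0.95
position: [0.3226, 0.3354, 0.2026]
ee_rot: [-0.0, 0.021, 1.0, -0.0]
contact_force: [0.2, -0.2, 0.1]
width: 0.0854
```

Emit:
servo_tool:
  increments:
    - {"slide": [-0.0167,-0.0248,0],"spin": -2.2}
    - {"slide": [-0.0157,-0.0254,0],"spin": -2.2}
    - {"slide": [-0.0147,-0.026,0],"spin": -2.2}
    - {"slide": [-0.0137,-0.0265,0],"spin": -2.2}
    - {"slide": [-0.0127,-0.027,0],"spin": -2.2}
    - {"slide": [-0.0116,-0.0275,0],"spin": -2.2}
    - {"slide": [-0.0106,-0.028,0],"spin": -2.2}
    - {"slide": [-0.0095,-0.0283,0],"spin": -2.2}

```text
clock: 1.75
position: [0.447, 0.1315, 0.2026]
ee_rot: [-0.0, -0.132, 0.991, 0.0]
contact_force: [0.1, 0.3, 0.7]
width: 0.0852
```

Emit:
servo_tool:
  increments:
    - {"slide": [0,0,0]}
    - {"slide": [0,0,0]}
    - {"slide": [0,0,0]}

```text
$.increments[0]: bad value
```

```bash
cat >> h.py <<'E'
def wrist(name):
    from rig import manip,eyes
    s=manip.get_state();im=eyes.get_image('wrist');cv2.imwrite(f'pics/{name}.png',im);return s,im,eyes.calibration('wrist')
def fit_tile_w(im,cal,s,c,xy,yaw):
    m,l,cs=comps(im,c,300)
    t=proj([[*xy,.01]],cal,s)[0]
    i,st,ce=min(cs,key=lambda k:np.linalg.norm(k[2]-t))
    p,e,_=fit([(contour(l,i),cal,s)],GLAZE,[*xy,np.radians(yaw)])
    print(c,'px',ce.round(0),'pred',t.round(0),'area',st[4],'pose',p[:2].round(4),np.degrees(p[2]).round(2),'rms',e.round(2));return p
E
python3 - <<'E'
from h import *
s,im,cal=wrist('w1')
print(s['position'],s['ee_rot'],s['clock'])
for c,xy,y in(('yellow',(.4476,.1318),15.2),('blue',(.4486,.0063),8.3)): fit_tile_w(im,cal,s,c,xy,y)
E
```

```text
[0.44697683 0.13146087 0.20263326] [-1.55382722e-04 -1.31619063e-01  9.91300354e-01  7.48909563e-05] 1.75
yellow px [317. 200.] pred [318. 203.] area 2827 pose [0.4456 0.1305] 14.75 rms 0.54
blue px [199. 170.] pred [198. 173.] area 2523 pose [0.4462 0.0058] 8.86 rms 0.68
```

View pics/w1.png

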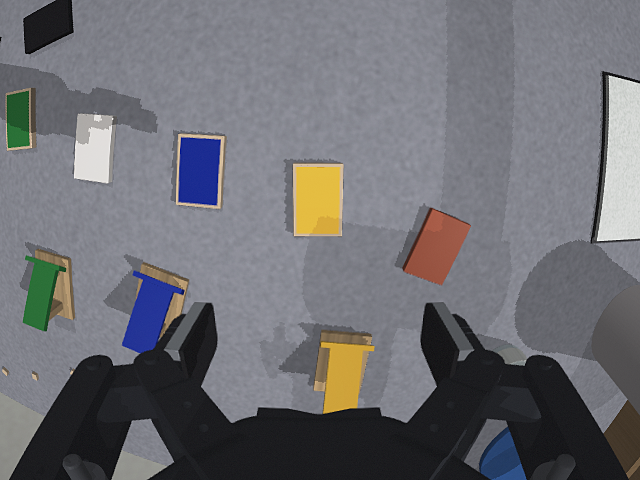

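```bash
python3 -c "
from h import *
plan([.605,.205,.2],188.7,8)"
```

```text
at [0.45   0.1277 0.2026] yaw -164.91 dyaw -6.39 tilt 0.29 F [ 1.6 -2.2 -0. ] w 0.0856 t 1.8
{"slide":[-0.0212,0.0043,0.0003],"spin":0.80},{"slide":[-0.0212,0.0046,0.0003],"spin":0.80},{"slide":[-0.0211,0.0049,0.0003],"spin":0.80},{"slide":[-0.0210,0.0052,0.0003],"spin":0.80},{"slide":[-0.0210,0.0055,0.0003],"spin":0.80},{"slide":[-0.0209,0.0057,0.0003],"spin":0.80},{"slide":[-0.0208,0.0060,0.0003],"spin":0.80},{"slide":[-0.0207,0.0063,0.0003],"spin":0.80},
```

Emit:
servo_tool:
  increments:
    - {"slide": [-0.021,0.0043,0],"spin": 0.8}
    - {"slide": [-0.021,0.0046,0],"spin": 0.8}
    - {"slide": [-0.021,0.005,0],"spin": 0.8}
    - {"slide": [-0.021,0.0052,0],"spin": 0.8}
    - {"slide": [-0.021,0.0055,0],"spin": 0.8}
    - {"slide": [-0.021,0.0057,0],"spin": 0.8}
    - {"slide": [-0.021,0.006,0],"spin": 0.8}
    - {"slide": [-0.021,0.0063,0],"spin": 0.8}

```text
clock: 2.6
position: [0.6024, 0.2104, 0.2023]
ee_rot: [-0.0, -0.075, 0.997, -0.0]
contact_force: [-0.7, 0.8, -0.3]
width: 0.0854
```

Emit:
servo_tool:
  increments:
    - {"slide": [0,0,0],"spin": 0}
    - {"slide": [0,0,0],"spin": 0}
    - {"slide": [0,0,0],"spin": 0}
    - {"slide": [0,0,0],"spin": 0}

```text
clock: 3.0
position: [0.601, 0.2095, 0.2031]
ee_rot: [-0.0, -0.075, 0.997, -0.0]
contact_force: [0.4, 0.2, -0.6]
width: 0.0853
```

```bash
cat >> h.py <<'E'
_t=np.radians(30);_u=np.array([np.cos(_t),np.sin(_t)]);_n=np.array([-np.sin(_t),np.cos(_t)]);_b0=np.array([-.035,.022])
def ebox(u0,u1,n0,n1,w):
    return [((_b0+a*_u+b*_n)[0],y,(_b0+a*_u+b*_n)[1]) for a in(u0,u1) for b in(n0,n1) for y in(-w/2,w/2)]
def fit_easel_w(im,cal,s,c,p0):
    from scipy.optimize import minimize
    m,l,cs=comps(im,c,300);t=proj([[p0[0],p0[1],.042]],cal,s)[0]
    i,st,ce=min(cs,key=lambda k:np.linalg.norm(k[2]-t))
    x0,y0=np.maximum(np.array(st[:2])-25,0);sub=(l==i)[y0:st[1]+st[3]+25,x0:st[0]+st[2]+25].astype(np.uint8)*255
    F=4;M=cv2.GaussianBlur(cv2.resize(cv2.morphologyEx(sub,cv2.MORPH_CLOSE,np.ones((3,3))),None,fx=F,fy=F,interpolation=0),(9,9),3).astype(float)
    def sil(q):
        o=np.zeros(M.shape,np.uint8)
        for bx in(ebox(0,.08,-.004-abs(q[3])/1e3,0,.038),ebox(-.006,0,-.005,.009,.06)):
            h=cv2.convexHull(proj(place(bx,[q[0]/100,q[1]/100,q[2]/10]),cal,s).astype(np.float32))
            cv2.fillPoly(o,[np.round((h-[x0,y0]+.5)*F-.5).astype(np.int32)],255)
        return cv2.GaussianBlur(o,(9,9),3).astype(float)
    f=lambda q:np.abs(sil(q)-M).sum()/M.sum()
    q0=np.array([p0[0]*100,p0[1]*100,p0[2]*10,1.])
    for _ in range(2):
        r=minimize(f,q0,method='Nelder-Mead',options=dict(initial_simplex=np.array([q0]*5)+np.vstack([np.zeros(4),np.diag([.5,.5,.8,1.])]),maxiter=300));q0=r.x
    print(c,'easel px',ce.round(0),'pred',t.round(0),'pose',(r.x[:2]/100).round(4),'yaw',np.degrees(r.x[2]/10).round(2),'err',round(r.fun,3));return r.x
E
python3 - <<'E'
from h import *
s,im,cal=wrist('w2')
print(s['position'],s['clock'])
for c,p in(('yellow',(.636,.21,.15)),('blue',(.618,-.021,-.09))): fit_easel_w(im,cal,s,c,p)
for c,xy,y in(('yellow',(.4476,.1318),15.2),('blue',(.4486,.0063),8.3)): fit_tile_w(im,cal,s,c,xy,y)
plan([.59,-.02,.2],175,8)
E
```

```text
[0.60099449 0.20954298 0.20306658] 3.0
yellow easel px [314. 236.] pred [313. 245.] pose [0.633  0.2108] yaw 8.6 err 0.022
blue easel px [ 98. 188.] pred [ 94. 196.] pose [ 0.6143 -0.0204] yaw -5.73 err 0.032
yellow px [262.  38.] pred [262.  39.] area 2804 pose [0.4461 0.1309] 14.81 rms 0.52
blue px [146.  34.] pred [145.  35.] area 2129 pose [0.4468 0.0063] 8.77 rms 0.54
at [0.6011 0.2096 0.2032] yaw -171.36 dyaw -13.64 tilt 0.0 F [ 0.1 -0.5  0.1] w 0.0848 t 3.05
{"slide":[0.0057,-0.0282,0.0004],"spin":1.70},{"slide":[0.0048,-0.0283,0.0004],"spin":1.70},{"slide":[0.0040,-0.0284,0.0004],"spin":1.70},{"slide":[0.0032,-0.0286,0.0004],"spin":1.70},{"slide":[0.0023,-0.0286,0.0004],"spin":1.70},{"slide":[0.0014,-0.0287,0.0004],"spin":1.70},{"slide":[0.0006,-0.0287,0.0004],"spin":1.70},{"slide":[-0.0003,-0.0287,0.0004],"spin":1.70},
```

View pics/w2.png

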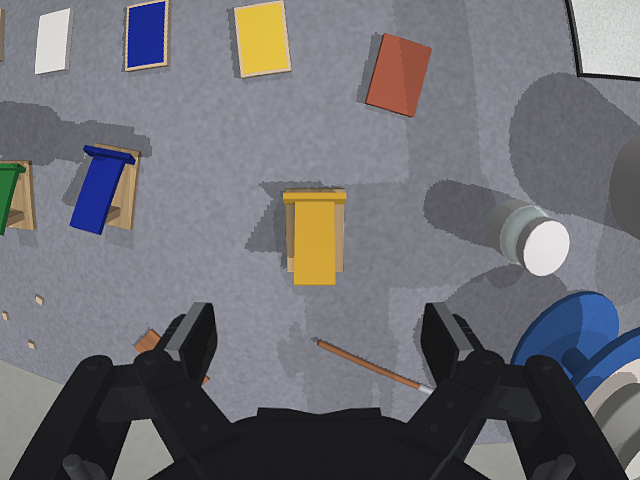

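The view shows the yellow easel cleanly at (314,236), with a 2% silhouette error. Next are the blue and green easels.

Emit:
servo_tool:
  increments:
    - {"slide": [0.0057,-0.028,0],"spin": 1.7}
    - {"slide": [0.005,-0.028,0],"spin": 1.7}
    - {"slide": [0.004,-0.0285,0],"spin": 1.7}
    - {"slide": [0.003,-0.0286,0],"spin": 1.7}
    - {"slide": [0.0023,-0.0286,0],"spin": 1.7}
    - {"slide": [0.0014,-0.0287,0],"spin": 1.7}
    - {"slide": [0.0006,-0.0287,0],"spin": 1.7}
    - {"slide": [0,-0.0287,0],"spin": 1.7}

```text
clock: 3.85
position: [0.5899, -0.0204, 0.2033]
ee_rot: [0.0, 0.044, 0.999, 0.0]
contact_force: [-0.1, 0.2, -0.8]
width: 0.085
```

Emit:
servo_tool:
  increments:
    - {"slide": [0,0,0],"spin": 0}
    - {"slide": [0,0,0],"spin": 0}
    - {"slide": [0,0,0],"spin": 0}
    - {"slide": [0,0,0],"spin": 0}

```text
clock: 4.25
position: [0.5905, -0.0182, 0.2029]
ee_rot: [0.0, 0.043, 0.999, 0.0]
contact_force: [0.1, 0.0, -0.9]
width: 0.0854
```

```bash
python3 - <<'E'
from h import *
s,im,cal=wrist('w3')
print(s['position'],s['clock'])
for c,p in(('yellow',(.636,.21,.15)),('blue',(.618,-.021,-.09)),('green',(.64,-.182,.04))): fit_easel_w(im,cal,s,c,p)
for c,xy,y in(('yellow',(.4476,.1318),15.2),('blue',(.4486,.0063),8.3)): fit_tile_w(im,cal,s,c,xy,y)
plan([.61,-.18,.2],182.5,8)
E
```

```text
[ 0.59050046 -0.01815086  0.20291555] 4.25
yellow easel px [534. 228.] pred [537. 237.] pose [0.6328 0.2103] yaw 8.84 err 0.034
blue easel px [317. 229.] pred [317. 238.] pose [ 0.6142 -0.0216] yaw -5.23 err 0.028
green easel px [165. 265.] pred [163. 271.] pose [ 0.64   -0.1809] yaw 2.62 err 0.029
yellow px [453.  52.] pred [455.  54.] area 2481 pose [0.4459 0.1303] 14.81 rms 0.44
blue px [330.  56.] pred [331.  57.] area 2919 pose [0.4466 0.0054] 8.8 rms 0.65
at [ 0.5906 -0.0182  0.2029] yaw 175.12 dyaw 7.38 tilt 0.02 F [ 0.2  0.2 -0.4] w 0.0852 t 4.3
{"slide":[-0.0041,-0.0199,0.0004],"spin":-0.92},{"slide":[-0.0038,-0.0200,0.0004],"spin":-0.92},{"slide":[-0.0035,-0.0201,0.0004],"spin":-0.92},{"slide":[-0.0032,-0.0201,0.0004],"spin":-0.92},{"slide":[-0.0028,-0.0202,0.0004],"spin":-0.92},{"slide":[-0.0025,-0.0202,0.0004],"spin":-0.92},{"slide":[-0.0022,-0.0203,0.0004],"spin":-0.92},{"slide":[-0.0019,-0.0203,0.0004],"spin":-0.92},
```

Emit:
servo_tool:
  increments:
    - {"slide": [-0.004,-0.02,0],"spin": -0.9}
    - {"slide": [-0.0038,-0.02,0],"spin": -0.9}
    - {"slide": [-0.0035,-0.02,0],"spin": -0.9}
    - {"slide": [-0.0032,-0.02,0],"spin": -0.9}
    - {"slide": [-0.0028,-0.02,0],"spin": -0.9}
    - {"slide": [-0.0025,-0.02,0],"spin": -0.9}
    - {"slide": [-0.0022,-0.02,0],"spin": -0.9}
    - {"slide": [-0.002,-0.02,0],"spin": -1}

```text
clock: 5.1
position: [0.6098, -0.1799, 0.2027]
ee_rot: [-0.0, -0.021, 1.0, 0.0]
contact_force: [0.4, -0.5, -1.0]
width: 0.0856
```

Emit:
servo_tool:
  increments:
    - {"slide": [0,0,0],"spin": 0}
    - {"slide": [0,0,0],"spin": 0}
    - {"slide": [0,0,0],"spin": 0}
    - {"slide": [0,0,0],"spin": 0}

```text
clock: 5.5
position: [0.6095, -0.1787, 0.2029]
ee_rot: [-0.0, -0.021, 1.0, 0.0]
contact_force: [0.3, 0.3, 0.2]
width: 0.0849
```

```bash
python3 - <<'E'
from h import *
s,im,cal=wrist('w4')
print(s['position'],s['clock'])
for c,p in(('blue',(.618,-.021,-.09)),('green',(.64,-.182,.04))): fit_easel_w(im,cal,s,c,p)
p=fit_tile_w(im,cal,s,'green',(.435,-.255),8)
plan([p[0],p[1],.12],180+np.degrees(p[2]),8)
E
```

```text
[ 0.60946368 -0.17870197  0.2028752 ] 5.5
blue easel px [475. 217.] pred [477. 226.] pose [ 0.6145 -0.0215] yaw -4.89 err 0.025
green easel px [313. 235.] pred [313. 241.] pose [ 0.6402 -0.1819] yaw 2.78 err 0.03
green px [246.  28.] pred [247.  26.] area 2447 pose [ 0.4333 -0.2557] 12.59 rms 2.33
at [ 0.6095 -0.1789  0.2029] yaw -177.59 dyaw 10.18 tilt 0.02 F [-1.  -0.6 -0.8] w 0.0855 t 5.55
{"slide":[0.0224,-0.0087,0.0104],"spin":-1.27},{"slide":[0.0226,-0.0082,0.0104],"spin":-1.27},{"slide":[0.0228,-0.0077,0.0104],"spin":-1.27},{"slide":[0.0229,-0.0072,0.0104],"spin":-1.27},{"slide":[0.0231,-0.0066,0.0104],"spin":-1.27},{"slide":[0.0232,-0.0061,0.0104],"spin":-1.27},{"slide":[0.0234,-0.0056,0.0104],"spin":-1.27},{"slide":[0.0235,-0.0051,0.0104],"spin":-1.27},
```

View pics/w4.png

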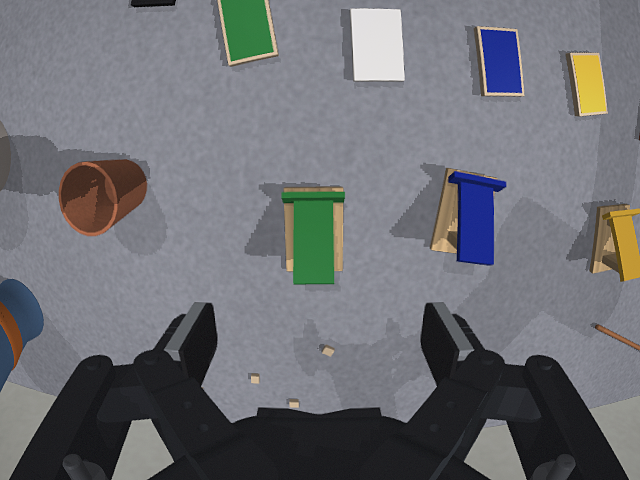

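Emit:
servo_tool:
  increments:
    - {"slide": [0.0224,-0.0087,0.007],"spin": -1.2}
    - {"slide": [0.0226,-0.0082,0.007],"spin": -1.2}
    - {"slide": [0.0228,-0.0077,0.007],"spin": -1.2}
    - {"slide": [0.023,-0.0072,0.007],"spin": -1.2}
    - {"slide": [0.023,-0.0066,0.007],"spin": -1.2}
    - {"slide": [0.0232,-0.006,0.007],"spin": -1.2}
    - {"slide": [0.0234,-0.0056,0.007],"spin": -1.2}
    - {"slide": [0.0235,-0.005,0.007],"spin": -1.2}
  hand: 0.75

```text
clock: 6.35
position: [0.4321, -0.2554, 0.1468]
ee_rot: [0.0, -0.105, 0.994, -0.0]
contact_force: [0.3, -1.2, 0.8]
width: 0.0642
```

Emit:
servo_tool:
  increments:
    - {"slide": [0,0,0],"spin": 0}
    - {"slide": [0,0,0],"spin": 0}
    - {"slide": [0,0,0],"spin": 0}
    - {"slide": [0,0,0],"spin": 0}

```text
clock: 6.75
position: [0.4341, -0.2555, 0.1472]
ee_rot: [0.001, -0.104, 0.995, -0.0]
contact_force: [0.3, -0.2, -0.1]
width: 0.064
```

```bash
python3 - <<'E'
from h import *
s,im,cal=wrist('w5')
p=fit_tile_w(im,cal,s,'green',(.4335,-.255),12)
plan([p[0],p[1],.03],180+np.degrees(p[2]),6)
E
```

```text
green px [318. 212.] pred [319. 215.] area 3789 pose [ 0.4325 -0.2561] 12.47 rms 0.65
at [ 0.4339 -0.2555  0.1471] yaw -168.0 dyaw 0.47 tilt 0.05 F [-0.1  0.6 -0.7] w 0.0639 t 6.8
{"slide":[0.0002,-0.0001,0.0195],"spin":-0.08},{"slide":[0.0002,-0.0001,0.0195],"spin":-0.08},{"slide":[0.0002,-0.0001,0.0195],"spin":-0.08},{"slide":[0.0002,-0.0001,0.0195],"spin":-0.08},{"slide":[0.0002,-0.0001,0.0195],"spin":-0.08},{"slide":[0.0002,-0.0001,0.0195],"spin":-0.08},
```

View pics/w5.png

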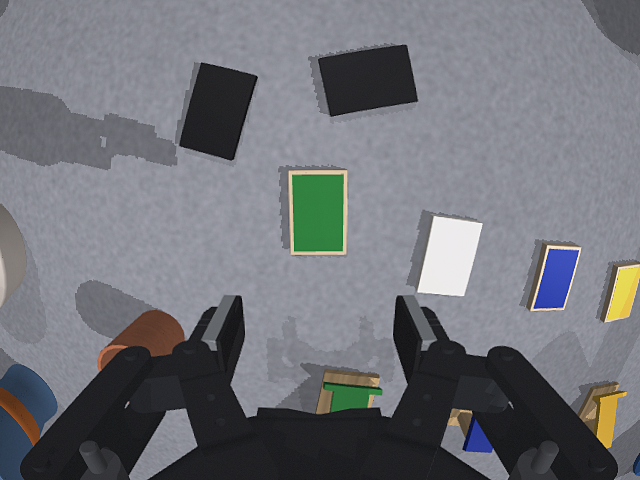

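Emit:
servo_tool:
  increments:
    - {"slide": [0.0002,0,0.0195],"spin": -0.1}
    - {"slide": [0.0002,0,0.0195],"spin": -0.1}
    - {"slide": [0.0002,0,0.0195],"spin": -0.1}
    - {"slide": [0,0,0.0195],"spin": -0.1}
    - {"slide": [0,0,0.0195],"spin": 0}
    - {"slide": [0,0,0.0195],"spin": 0}
    - {"slide": [0,0,0],"spin": 0}
    - {"slide": [0,0,0],"spin": 0}

```text
clock: 7.6
position: [0.4328, -0.2557, 0.0299]
ee_rot: [-0.0, -0.108, 0.994, 0.0]
contact_force: [0.6, 0.0, -0.2]
width: 0.0639
```

Emit:
servo_tool:
  increments:
    - {"slide": [0,0,0.01],"spin": 0}
    - {"slide": [0,0,0.008],"spin": 0}
    - {"slide": [0,0,0.006],"spin": 0}
    - {"slide": [0,0,0.004],"spin": 0}
    - {"slide": [0,0,0],"spin": 0}
    - {"slide": [0,0,0],"spin": 0}

```text
clock: 8.2
position: [0.4323, -0.2559, 0.0018]
ee_rot: [0.0, -0.107, 0.994, 0.0]
contact_force: [-0.9, -0.2, -1.1]
width: 0.0641
```

```bash
python3 - <<'E'
from h import *
s,im,cal=wrist('w6')
plan([.433,-.256,.0],192.4,1)
E
```

```text
at [ 0.4325 -0.2559  0.0019] yaw -167.66 dyaw 0.06 tilt 0.02 F [ 0.3 -0.5 -0.2] w 0.0639 t 8.25
{"slide":[-0.0005,-0.0002,0.0019],"spin":-0.06},
```

View pics/w6.png

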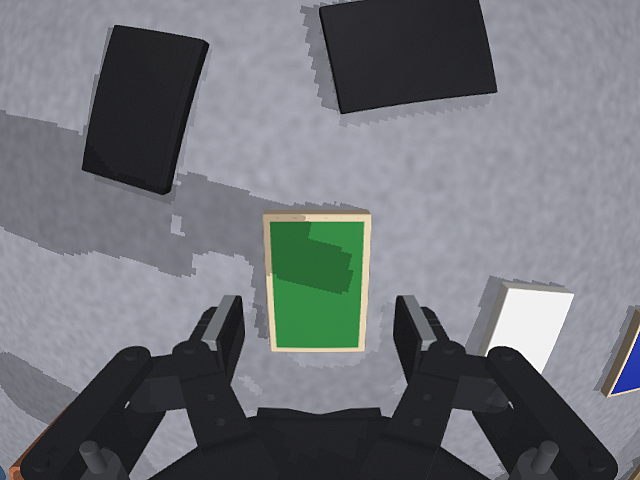

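Emit:
servo_tool:
  increments:
    - {"slide": [0,0,0.002],"spin": 0}
    - {"slide": [0,0,0],"spin": 0}

```text
clock: 8.45
position: [0.4323, -0.2558, -0.0003]
ee_rot: [0.0, -0.107, 0.994, 0.0]
contact_force: [0.6, 0.3, -0.1]
width: 0.0637
```

Emit:
servo_tool:
  increments:
    - {"slide": [0,0,0],"spin": 0}
    - {"slide": [0,0,0],"spin": 0}
    - {"slide": [0,0,0],"spin": 0}
    - {"slide": [0,0,0],"spin": 0}
    - {"slide": [0,0,0],"spin": 0}
    - {"slide": [0,0,0],"spin": 0}
  hand: 0
  newtons: 20

```text
clock: 9.05
position: [0.4323, -0.2558, -0.0002]
ee_rot: [0.0, -0.108, 0.994, 0.0]
contact_force: [0.4, 0.7, 0.1]
width: 0.0002
```

Emit:
servo_tool:
  increments:
    - {"slide": [0,0,-0.005],"spin": 0}
    - {"slide": [0,0,-0.01],"spin": 0}
    - {"slide": [0,0,-0.02],"spin": 0}
    - {"slide": [0,0,-0.02],"spin": 0}
    - {"slide": [0,0,-0.02],"spin": 0}
    - {"slide": [0,0,-0.02],"spin": 0}
    - {"slide": [0,0,0],"spin": 0}
    - {"slide": [0,0,0],"spin": 0}

```text
clock: 9.85
position: [0.4324, -0.2559, 0.0953]
ee_rot: [0.0, -0.108, 0.994, -0.0]
contact_force: [-0.1, 0.2, 0.6]
width: 0.0002
```

```bash
python3 - <<'E'
from h import *
from rig import eyes
s,im,cal=wrist('w7')
plan([.433,-.256,.1],192.4,1)
im=eyes.get_image('side');cv2.imwrite('pics/s7.png',cv2.resize(im[180:360,280:520],None,fx=3,fy=3,interpolation=2))
E
```

```text
at [ 0.4319 -0.2555  0.0946] yaw -167.66 dyaw 0.06 tilt 0.03 F [-0.3  0.1 -0.6] w -0.0001 t 9.9
{"slide":[-0.0010,-0.0007,-0.0054],"spin":-0.06},
```

View pics/w7.png

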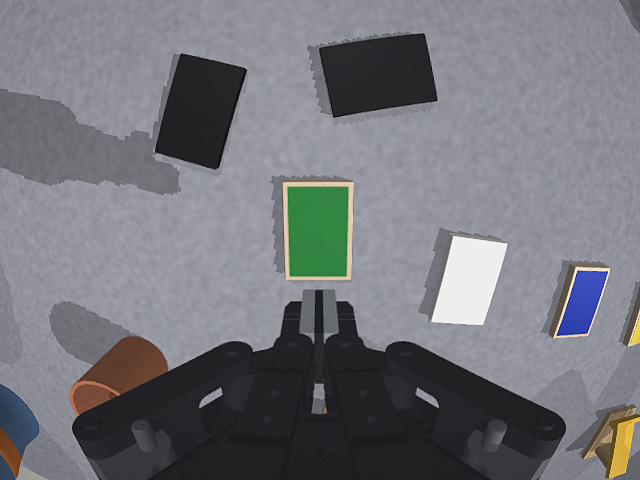

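View pics/s7.png

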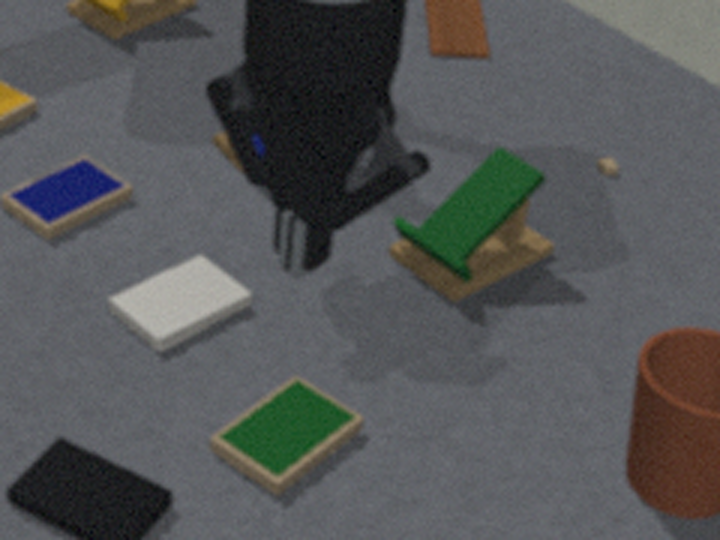

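```bash
python3 - <<'E'
from h import *
from rig import eyes,manip
s=manip.get_state();cal=eyes.calibration('side');wc=eyes.calibration('wrist')
for d in(0,.0187,.03,.04):
    P=s['position']+[0,0,d]
    a=proj([P],cal)[0];print(d,a.round(1),((a-[280,180])*3).round(0),'wrist',proj([P],wc,s)[0].round(0))
w=cv2.imread('pics/w7.png');cv2.imwrite('pics/z7.png',cv2.resize(w[170:350,220:420],None,fx=4,fy=3.3,interpolation=2))
E
```

```text
0 [377.9 283.8] [294. 311.] wrist [318. 283.]
0.0187 [378.7 274.6] [296. 284.] wrist [318. 300.]
0.03 [379.3 268.9] [298. 267.] wrist [318. 312.]
0.04 [379.8 263.9] [299. 252.] wrist [318. 324.]
```

View pics/z7.png

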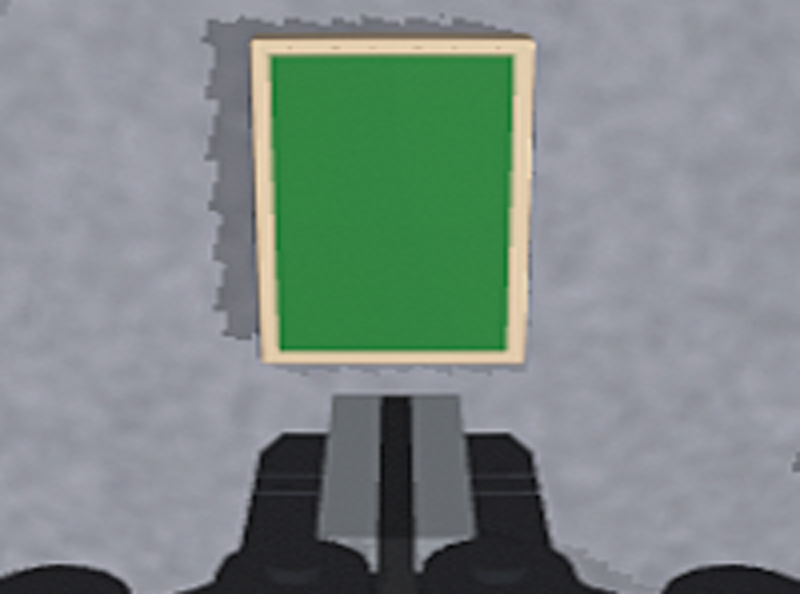

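Both views show the shut fingertips about 30 mm behind the nominal TCP, in the wrist image at (320,290) and in the side image at (380,269). The jaws therefore closed above the tile, which has not moved. I'll find the true tip height by a gentle touch-down straddling the tile.

Emit:
servo_tool:
  increments:
    - {"slide": [0,0,0],"spin": 0}
    - {"slide": [0,0,0],"spin": 0}
    - {"slide": [0,0,0],"spin": 0}
    - {"slide": [0,0,0],"spin": 0}
    - {"slide": [0,0,0],"spin": 0}
  hand: 0.75

```text
clock: 10.45
position: [0.4323, -0.2558, 0.0946]
ee_rot: [-0.0, -0.108, 0.994, 0.0]
contact_force: [-0.5, 0.4, 0.2]
width: 0.0644
```

Emit:
servo_tool:
  increments:
    - {"slide": [0,0,0.02],"spin": 0}
    - {"slide": [0,0,0.02],"spin": 0}
    - {"slide": [0,0,0.02],"spin": 0}
    - {"slide": [0,0,0.02],"spin": 0}
    - {"slide": [0,0,0.015],"spin": 0}
    - {"slide": [0,0,0.01],"spin": 0}
    - {"slide": [0,0,0.005],"spin": 0}
    - {"slide": [0,0,0],"spin": 0}

```text
clock: 11.25
position: [0.4321, -0.2557, -0.0156]
ee_rot: [-0.0, -0.108, 0.994, 0.0]
contact_force: [0.2, -0.2, 0.8]
width: 0.0639
```

```bash
python3 - <<'E'
from h import *
from rig import eyes
s,im,cal=wrist('w8')
plan([.433,-.256,-.02],192.4,1)
im=eyes.get_image('side');cv2.imwrite('pics/s8.png',cv2.resize(im[220:370,300:480],None,fx=4,fy=4,interpolation=2))
E
```

```text
at [ 0.4325 -0.256  -0.0151] yaw -167.66 dyaw 0.06 tilt 0.02 F [ 0.3 -1.2  0.2] w 0.0641 t 11.3
{"slide":[-0.0005,-0.0001,0.0049],"spin":-0.06},
```

View pics/s8.png

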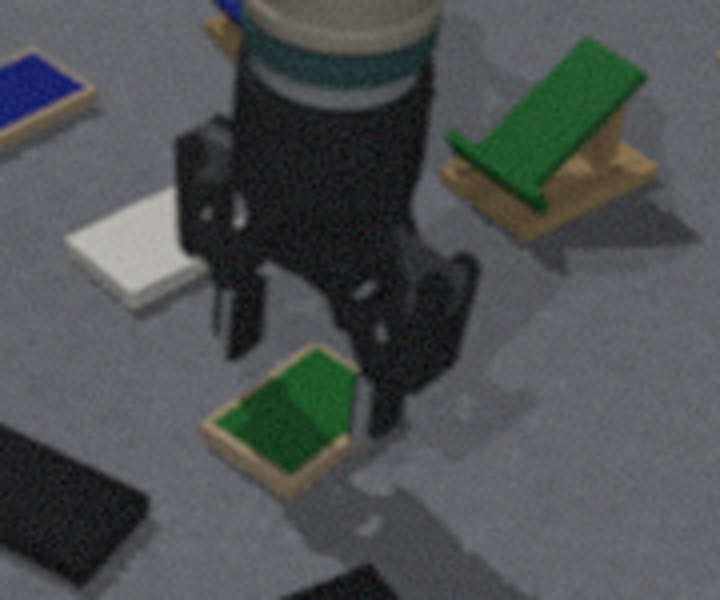

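View pics/w8.png

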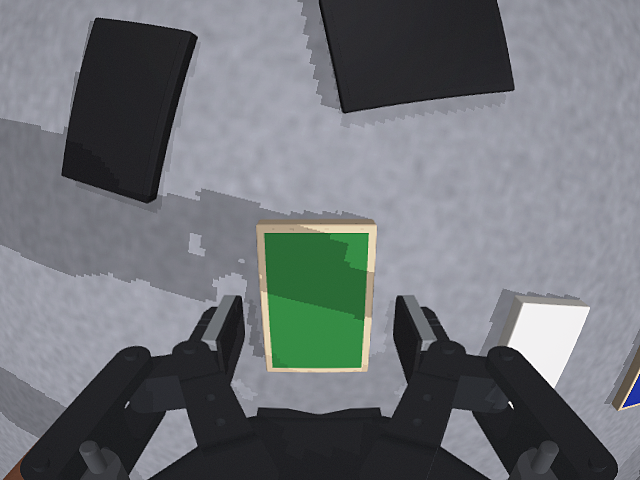

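Emit:
servo_tool:
  increments:
    - {"slide": [0,0,0.005],"spin": 0}
    - {"slide": [0,0,0.005],"spin": 0}
    - {"slide": [0,0,0.002],"spin": 0}
    - {"slide": [0,0,0],"spin": 0}
    - {"slide": [0,0,0],"spin": 0}

```text
clock: 11.85
position: [0.4323, -0.2558, -0.0273]
ee_rot: [-0.0, -0.108, 0.994, 0.0]
contact_force: [0.3, -0.6, 0.8]
width: 0.0641
```

Emit:
servo_tool:
  increments:
    - {"slide": [0,0,0.001],"spin": 0}
    - {"slide": [0,0,0.001],"spin": 0}
    - {"slide": [0,0,0],"spin": 0}

```text
clock: 12.15
position: [0.4322, -0.2557, -0.0293]
ee_rot: [-0.0, -0.108, 0.994, 0.0]
contact_force: [0.0, 0.8, 0.4]
width: 0.064
```

Emit:
servo_tool:
  increments:
    - {"slide": [0,0,0.001],"spin": 0}
    - {"slide": [0,0,0.001],"spin": 0}
    - {"slide": [0,0,0],"spin": 0}

```text
clock: 12.45
position: [0.4322, -0.2557, -0.0314]
ee_rot: [-0.0, -0.107, 0.994, 0.0]
contact_force: [0.6, -0.0, -1.0]
width: 0.0638
```

```bash
python3 - <<'E'
from h import *
from rig import eyes
plan([.433,-.256,-.02],192.4,1)
im=eyes.get_image('side');cv2.imwrite('pics/s9.png',cv2.resize(im[220:370,300:480],None,fx=4,fy=4,interpolation=2))
E
```

```text
at [ 0.4322 -0.2557 -0.0314] yaw -167.66 dyaw 0.06 tilt 0.02 F [ 0.6 -0.  -1. ] w 0.0638 t 12.45
{"slide":[-0.0007,-0.0004,-0.0114],"spin":-0.06},
```

View pics/s9.png

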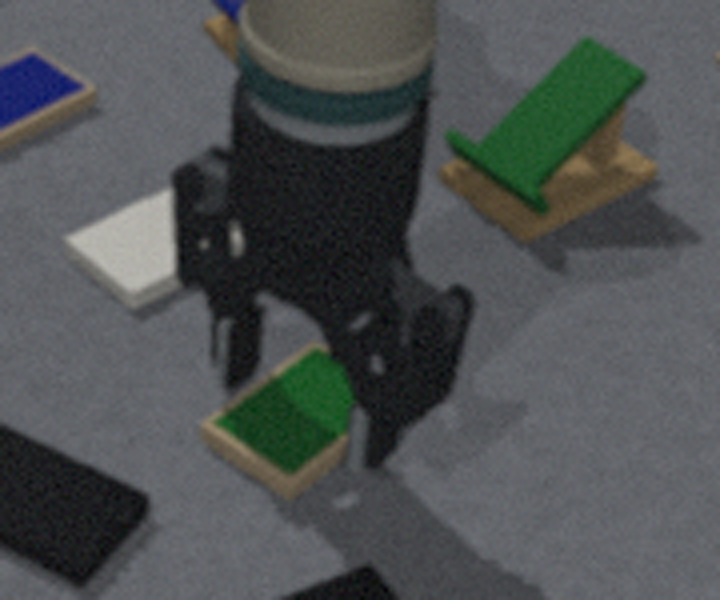

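Emit:
servo_tool:
  increments:
    - {"slide": [0,0,0.001],"spin": 0}
    - {"slide": [0,0,0.001],"spin": 0}
    - {"slide": [0,0,0],"spin": 0}

```text
clock: 12.8
position: [0.4322, -0.2557, -0.0334]
ee_rot: [-0.0, -0.108, 0.994, 0.0]
contact_force: [0.3, 0.3, -0.3]
width: 0.0637
```

Emit:
servo_tool:
  increments:
    - {"slide": [0,0,0.001],"spin": 0}
    - {"slide": [0,0,0.001],"spin": 0}
    - {"slide": [0,0,0],"spin": 0}

```text
clock: 13.1
position: [0.4323, -0.2558, -0.0345]
ee_rot: [0.0, -0.108, 0.994, -0.0]
contact_force: [-0.3, 0.9, 6.7]
width: 0.0639
```

```bash
python3 - <<'E'
from h import *
s,im,cal=wrist('w9')
plan([.433,-.256,-.02],192.4,1)
E
```

```text
at [ 0.4324 -0.2558 -0.0346] yaw -167.65 dyaw 0.05 tilt 0.02 F [-1.3  0.5  6.4] w 0.0634 t 13.15
{"slide":[-0.0006,-0.0003,-0.0146],"spin":-0.05},
```

View pics/w9.png

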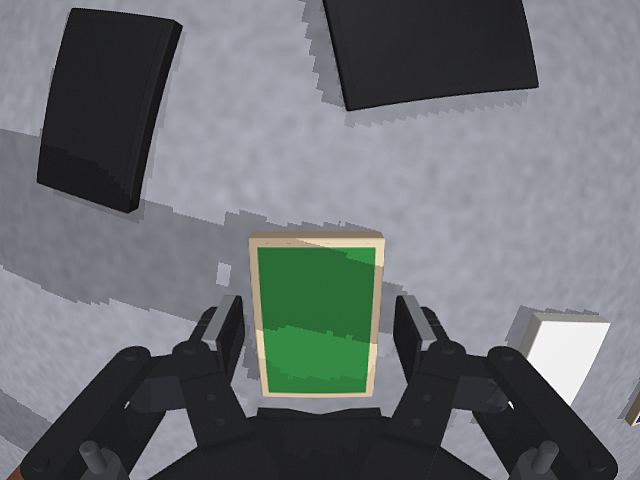

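Touch-down came at TCP z = -0.0343 with 64 mm opening. I raise 5 mm and grip.

Emit:
servo_tool:
  increments:
    - {"slide": [0,0,-0.005],"spin": 0}
    - {"slide": [0,0,0],"spin": 0}

```text
clock: 13.35
position: [0.4327, -0.2561, -0.0297]
ee_rot: [0.0, -0.108, 0.994, -0.0]
contact_force: [0.1, 0.2, 0.2]
width: 0.0641
```

Emit:
servo_tool:
  increments:
    - {"slide": [0,0,0],"spin": 0}
    - {"slide": [0,0,0],"spin": 0}
    - {"slide": [0,0,0],"spin": 0}
    - {"slide": [0,0,0],"spin": 0}
    - {"slide": [0,0,0],"spin": 0}
  hand: 0
  newtons: 25

```text
clock: 13.85
position: [0.4325, -0.2559, -0.0299]
ee_rot: [0.0, -0.108, 0.994, -0.0]
contact_force: [-1.2, 0.7, 5.4]
width: 0.0494
```

Emit:
servo_tool:
  increments:
    - {"slide": [0,0,-0.005],"spin": 0}
    - {"slide": [0,0,-0.01],"spin": 0}
    - {"slide": [0,0,-0.02],"spin": 0}
    - {"slide": [0,0,-0.03],"spin": 0}
    - {"slide": [0,0,-0.03],"spin": 0}
    - {"slide": [0,0,-0.02],"spin": 0}
    - {"slide": [0,0,0],"spin": 0}
    - {"slide": [0,0,0],"spin": 0}

```text
clock: 14.65
position: [0.4321, -0.2556, 0.0849]
ee_rot: [0.0, -0.108, 0.994, -0.0]
contact_force: [0.6, 0.6, -1.6]
width: 0.0493
```

```bash
python3 - <<'E'
from h import *
s,im,cal=wrist('w10')
m,l,cs=comps(im,'green',300)
for i,st,ce in cs: print(st,ce)
# in-hand fit: unknown tool-frame height; solve tile pose in tool coords (x,y,yaw) for z fixed plus z free
i=max(cs,key=lambda k:k[1][4])[0];ct=contour(l,i)
S=dict(position=np.zeros(3),ee_rot=[1,0,0,0]) # tool frame as world
def f(q):
    pts=place(GLAZE*[1,1,0],[q[0],q[1],q[2]]);pts[:,2]=q[3]-0
    th=q[4];pts[:,2]+= th*(pts[:,0]-q[0])
    poly=proj(pts,cal,S).astype(np.float32).reshape(-1,1,2)
    return np.array([cv2.pointPolygonTest(poly,(float(a),float(b)),True) for a,b in ct])
r=least_squares(f,[.001,.001,.01,-.038,.01],diff_step=1e-2,loss='soft_l1',x_scale=[.01,.01,.1,.01,.1]);print('tool-frame x,y,yaw,ztop,tilt',r.x.round(4),np.sqrt(np.mean(r.fun**2)))
plan([.6402,-.1819,.1],182.75,8)
E
```

```text
[  262   244   114   142 14916] [318.54927595 312.25610083]
tool-frame x,y,yaw,ztop,tilt [-0.0008  0.0003  0.0001 -0.0375  0.0047] 0.28159582070754924
at [ 0.4316 -0.2552  0.0841] yaw -167.66 dyaw -9.59 tilt 0.09 F [-0.1  1.  -1.1] w 0.0492 t 14.7
{"slide":[-0.0274,0.0034,-0.0020],"spin":1.20},{"slide":[-0.0274,0.0040,-0.0020],"spin":1.20},{"slide":[-0.0273,0.0045,-0.0020],"spin":1.20},{"slide":[-0.0272,0.0051,-0.0020],"spin":1.20},{"slide":[-0.0271,0.0057,-0.0020],"spin":1.20},{"slide":[-0.0269,0.0062,-0.0020],"spin":1.20},{"slide":[-0.0268,0.0068,-0.0020],"spin":1.20},{"slide":[-0.0266,0.0073,-0.0020],"spin":1.20},
```

View pics/w10.png

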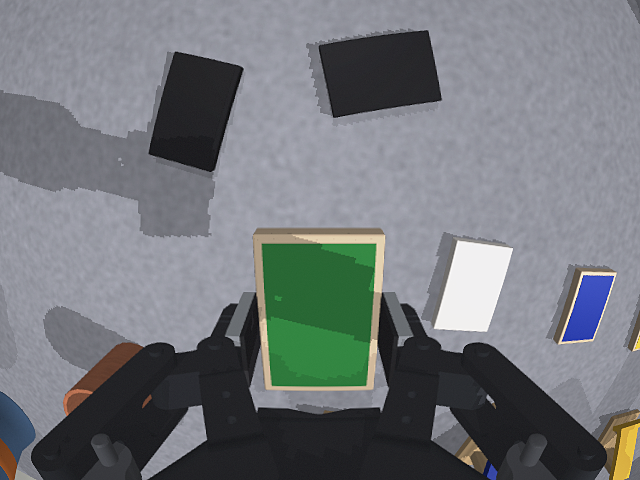

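The tile is held level and centred: tool frame (-0.8, 0.3) mm, no yaw. Carrying it over the green easel.

Emit:
servo_tool:
  increments:
    - {"slide": [-0.0272,0.0034,0],"spin": 1.2}
    - {"slide": [-0.0272,0.004,0],"spin": 1.2}
    - {"slide": [-0.0272,0.0045,0],"spin": 1.2}
    - {"slide": [-0.027,0.005,0],"spin": 1.2}
    - {"slide": [-0.027,0.0057,0],"spin": 1.2}
    - {"slide": [-0.0267,0.0062,0],"spin": 1.2}
    - {"slide": [-0.0265,0.0068,0],"spin": 1.2}
    - {"slide": [-0.0265,0.0073,0],"spin": 1.2}

```text
clock: 15.5
position: [0.6393, -0.1818, 0.0823]
ee_rot: [-0.002, -0.024, 1.0, 0.001]
contact_force: [0.8, -0.6, -1.6]
width: 0.049
```

Emit:
servo_tool:
  increments:
    - {"slide": [0,0,0.01],"spin": 0}
    - {"slide": [0,0,0.01],"spin": 0}
    - {"slide": [0,0,0],"spin": 0}
    - {"slide": [0,0,0],"spin": 0}

```text
clock: 15.9
position: [0.6379, -0.1828, 0.0636]
ee_rot: [-0.001, -0.024, 1.0, 0.001]
contact_force: [0.8, -0.3, -0.5]
width: 0.0493
```

```bash
python3 - <<'E'
from h import *
from rig import eyes
plan([.6384,-.1818,.038],182.75,3)
im=eyes.get_image('side');cv2.imwrite('pics/s11.png',cv2.resize(im[170:300,370:510],None,fx=5,fy=4.5,interpolation=2))
im=eyes.get_image('scene');cv2.imwrite('pics/c11.png',cv2.resize(im[270:390,260:400],None,fx=5,fy=4.5,interpolation=2))
E
```

```text
at [ 0.6379 -0.1828  0.0636] yaw -177.3 dyaw 0.05 tilt 0.18 F [ 0.8 -0.3 -0.5] w 0.0493 t 15.9
{"slide":[-0.0002,0.0003,0.0085],"spin":-0.02},{"slide":[-0.0002,0.0003,0.0085],"spin":-0.02},{"slide":[-0.0002,0.0003,0.0085],"spin":-0.02},
```

View pics/s11.png

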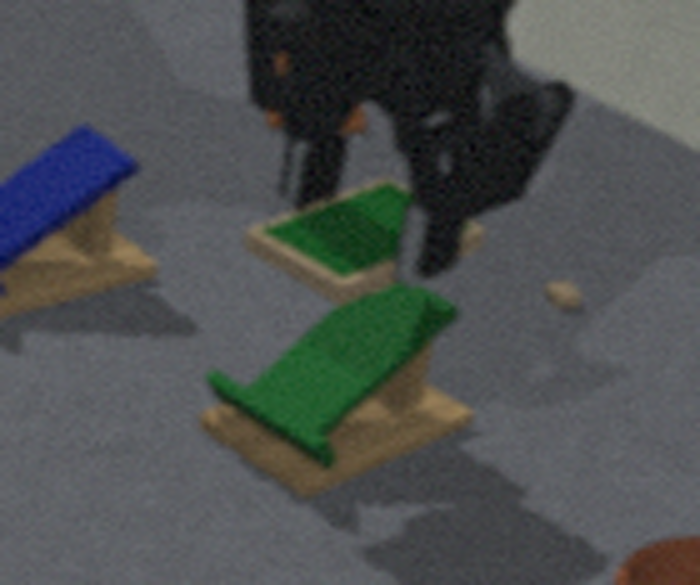

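View pics/c11.png

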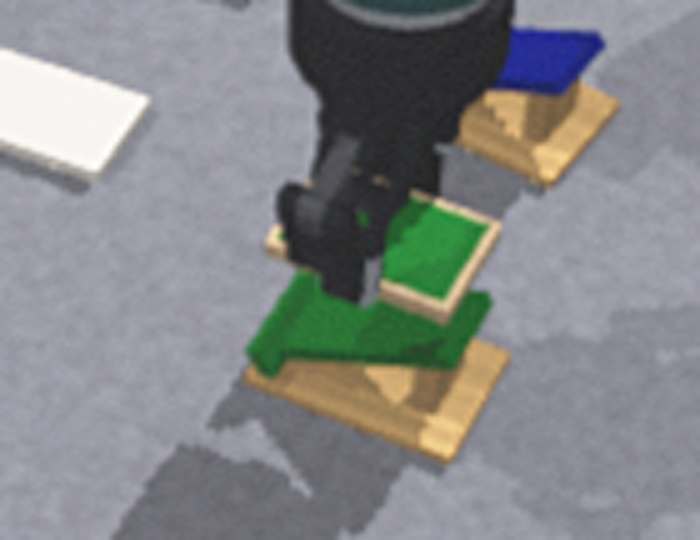

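Emit:
servo_tool:
  increments:
    - {"slide": [-0.0003,0.0005,0.008],"spin": 0}
    - {"slide": [-0.0003,0.0005,0.008],"spin": 0}
    - {"slide": [0,0,0.006],"spin": 0}
    - {"slide": [0,0,0.003],"spin": 0}
    - {"slide": [0,0,0],"spin": 0}
    - {"slide": [0,0,0],"spin": 0}

```text
clock: 16.6
position: [0.6402, -0.1817, 0.0397]
ee_rot: [0.0, -0.024, 1.0, 0.0]
contact_force: [-1.2, -0.1, -1.1]
width: 0.0489
```

Emit:
servo_tool:
  increments:
    - {"slide": [0,0,0.001],"spin": 0}
    - {"slide": [0,0,0.001],"spin": 0}
    - {"slide": [0,0,0.001],"spin": 0}
    - {"slide": [0,0,0.001],"spin": 0}

```text
clock: 17.0
position: [0.6402, -0.1817, 0.0358]
ee_rot: [0.0, -0.024, 1.0, -0.0]
contact_force: [0.0, 0.2, 0.1]
width: 0.0492
```

Emit:
servo_tool:
  increments:
    - {"slide": [0,0,0.001],"spin": 0}
    - {"slide": [0,0,0.001],"spin": 0}
    - {"slide": [0,0,0.001],"spin": 0}

```text
clock: 17.3
position: [0.6401, -0.1817, 0.0327]
ee_rot: [0.0, -0.024, 1.0, 0.0]
contact_force: [-0.4, -0.4, -1.0]
width: 0.0496
```

Emit:
servo_tool:
  increments:
    - {"slide": [0.001,0,0.001],"spin": 0}
    - {"slide": [0.0005,0,0.001],"spin": 0}
    - {"slide": [0,0,0.001],"spin": 0}

```text
clock: 17.6
position: [0.6394, -0.1818, 0.0309]
ee_rot: [0.001, -0.024, 1.0, -0.0]
contact_force: [-0.9, 1.1, 7.1]
width: 0.0496
```

Emit:
servo_tool:
  increments:
    - {"slide": [0,0,0.001],"spin": 0}
    - {"slide": [0,0,0.001],"spin": 0}

```text
clock: 17.8
position: [0.639, -0.1819, 0.0292]
ee_rot: [0.001, -0.024, 1.0, -0.0]
contact_force: [-3.2, 1.1, 7.2]
width: 0.0493
```

Emit:
servo_tool:
  increments:
    - {"slide": [0,0,0.001],"spin": 0}
    - {"slide": [0,0,0.001],"spin": 0}

```text
clock: 18.0
position: [0.6386, -0.1819, 0.0272]
ee_rot: [0.0, -0.024, 1.0, -0.0]
contact_force: [-2.1, 0.1, 7.0]
width: 0.0494
```

```bash
cat >> h.py <<'E'
def snap(k,x=(380,520),y=(170,300)):
    from rig import eyes
    im=eyes.get_image('side');cv2.imwrite(f'pics/{k}.png',cv2.resize(im[y[0]:y[1],x[0]:x[1]],None,fx=5,fy=4.5,interpolation=2))
E
python3 -c "
from h import *
snap('s12')"
```

```text
(no output)
```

View pics/s12.png

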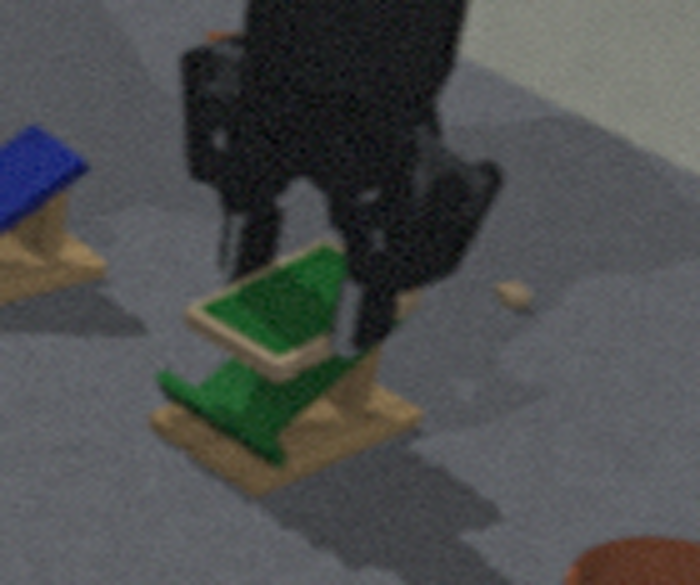

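It pivots at a steady 7 N. Continuing down.

Emit:
servo_tool:
  increments:
    - {"slide": [0,0,0.001],"spin": 0}
    - {"slide": [0,0,0.001],"spin": 0}
    - {"slide": [0,0,0.001],"spin": 0}
    - {"slide": [0,0,0.001],"spin": 0}
    - {"slide": [0,0,0.001],"spin": 0}

```text
clock: 18.55
position: [0.6381, -0.1819, 0.022]
ee_rot: [-0.0, -0.024, 1.0, -0.0]
contact_force: [-2.9, -0.2, 6.8]
width: 0.0492
```

Emit:
servo_tool:
  increments:
    - {"slide": [0,0,0.001],"spin": 0}
    - {"slide": [0,0,0.001],"spin": 0}
    - {"slide": [0,0,0.001],"spin": 0}
    - {"slide": [0,0,0.001],"spin": 0}

```text
clock: 18.95
position: [0.6381, -0.1819, 0.018]
ee_rot: [-0.0, -0.024, 1.0, -0.0]
contact_force: [-2.8, 0.1, 6.3]
width: 0.0494
```

Emit:
servo_tool:
  increments:
    - {"slide": [0,0,0.001],"spin": 0}
    - {"slide": [0,0,0.001],"spin": 0}

```text
clock: 19.15
position: [0.6382, -0.1819, 0.0161]
ee_rot: [-0.0, -0.024, 1.0, -0.0]
contact_force: [-3.3, 0.5, 7.3]
width: 0.0494
```

```bash
python3 -c "
from h import *
snap('s13')"
```

```text
(no output)
```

View pics/s13.png

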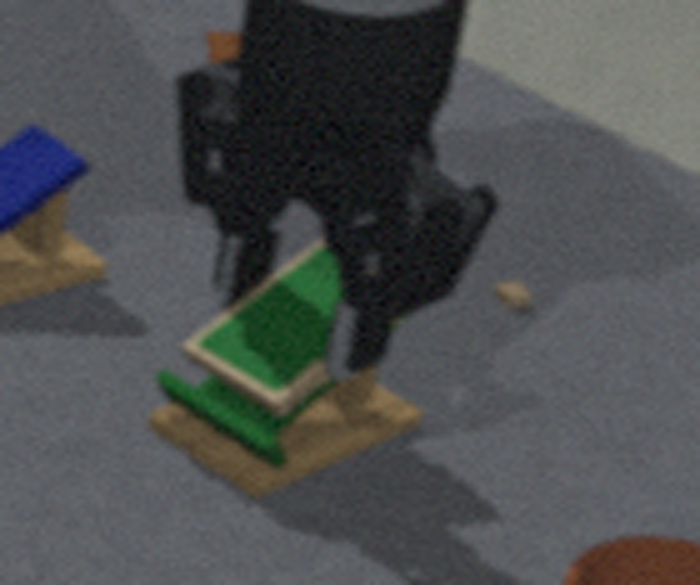

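Emit:
servo_tool:
  increments:
    - {"slide": [0,0,0.001],"spin": 0}
    - {"slide": [0,0,0.001],"spin": 0}

```text
clock: 19.4
position: [0.6384, -0.1819, 0.0141]
ee_rot: [0.0, -0.024, 1.0, -0.0]
contact_force: [-2.1, -0.3, 5.5]
width: 0.0488
```

Emit:
servo_tool:
  increments:
    - {"slide": [0,0,0.0005],"spin": 0}
    - {"slide": [0,0,0.0005],"spin": 0}

```text
clock: 19.6
position: [0.6386, -0.1819, 0.0132]
ee_rot: [0.0, -0.024, 1.0, -0.0]
contact_force: [-1.7, 0.4, 7.4]
width: 0.0491
```

Emit:
servo_tool:
  increments:
    - {"slide": [0,0,0.0005],"spin": 0}
    - {"slide": [0,0,0.0005],"spin": 0}

```text
clock: 19.8
position: [0.6387, -0.1818, 0.0123]
ee_rot: [0.0, -0.024, 1.0, -0.0]
contact_force: [-2.8, 0.9, 7.9]
width: 0.0495
```

```bash
python3 -c "
from h import *
snap('s14')"
```

```text
(no output)
```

View pics/s14.png

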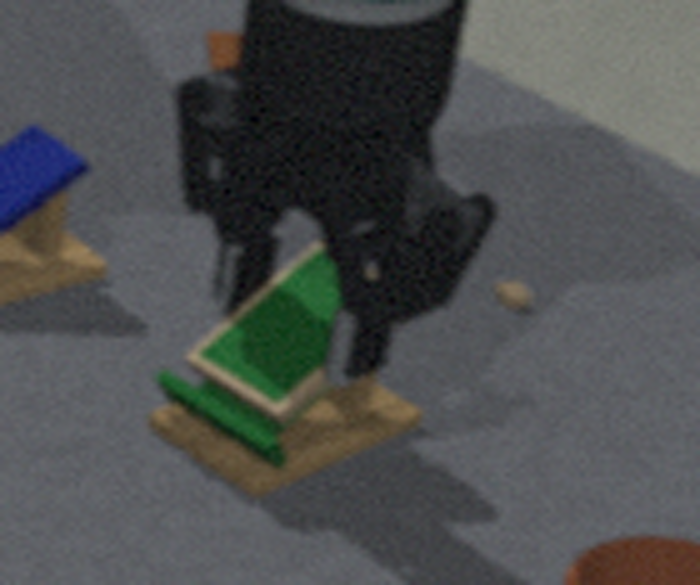

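Nearly flush, and about 4 mm upslope of the ledge. Sliding down-slope until the ledge pushes back.

Emit:
servo_tool:
  increments:
    - {"slide": [0.0009,0,0.0007],"spin": 0}
    - {"slide": [0.0009,0,0.0007],"spin": 0}

```text
clock: 20.05
position: [0.6388, -0.182, 0.0115]
ee_rot: [0.002, -0.024, 1.0, -0.0]
contact_force: [0.8, 2.0, 8.4]
width: 0.0496
```

Emit:
servo_tool:
  increments:
    - {"slide": [0.0009,0,0.0005],"spin": 0}
    - {"slide": [0,0,0],"spin": 0}

```text
clock: 20.25
position: [0.6381, -0.1824, 0.0111]
ee_rot: [0.003, -0.024, 1.0, -0.001]
contact_force: [0.1, 0.8, 7.5]
width: 0.0495
```

Emit:
servo_tool:
  increments:
    - {"slide": [0.0009,0,0.0005],"spin": 0}
    - {"slide": [0,0,0],"spin": 0}

```text
clock: 20.45
position: [0.6373, -0.1826, 0.0107]
ee_rot: [0.003, -0.024, 1.0, -0.001]
contact_force: [0.8, -0.2, 7.2]
width: 0.0496
```

```bash
python3 -c "
from h import *
snap('s15')"
```

```text
(no output)
```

View pics/s15.png

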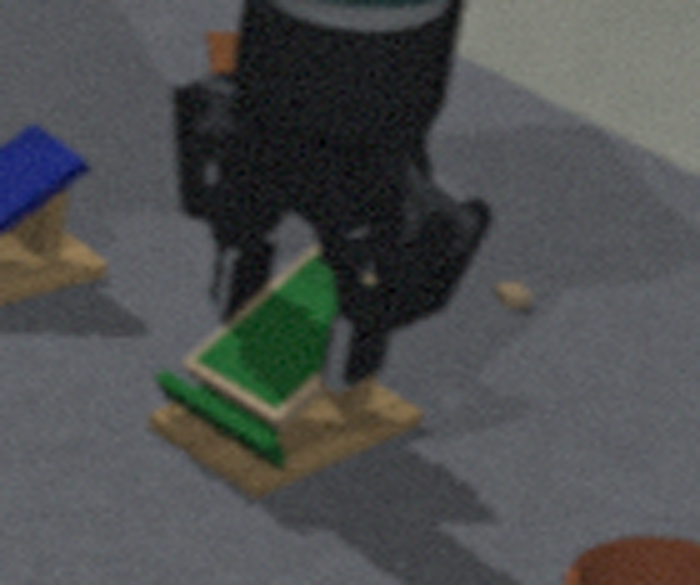

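Emit:
servo_tool:
  increments:
    - {"slide": [0.0009,0,0.0005],"spin": 0}
    - {"slide": [0.0009,0,0.0005],"spin": 0}

```text
clock: 20.7
position: [0.6356, -0.1828, 0.0097]
ee_rot: [0.003, -0.024, 1.0, -0.001]
contact_force: [0.0, -0.1, 7.8]
width: 0.0491
```

Emit:
servo_tool:
  increments:
    - {"slide": [0.0009,0,0.0005],"spin": 0}
    - {"slide": [0,0,0],"spin": 0}

```text
clock: 20.9
position: [0.6343, -0.1829, 0.009]
ee_rot: [0.002, -0.024, 1.0, -0.001]
contact_force: [-0.2, -0.3, 7.8]
width: 0.0492
```

Emit:
servo_tool:
  increments:
    - {"slide": [0.0009,0,0.0005],"spin": 0}
    - {"slide": [0,0,0],"spin": 0}

```text
clock: 21.1
position: [0.6335, -0.1829, 0.0085]
ee_rot: [0.002, -0.024, 1.0, -0.001]
contact_force: [-0.1, -0.2, 8.1]
width: 0.0491
```

```bash
python3 -c "
from h import *
snap('s16')
wrist('w16')"
```

```text
(no output)
```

View pics/s16.png

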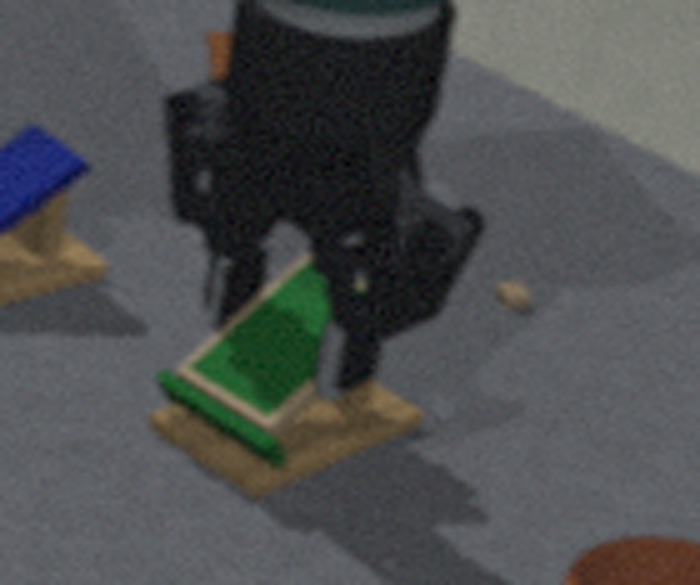

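View pics/w16.png

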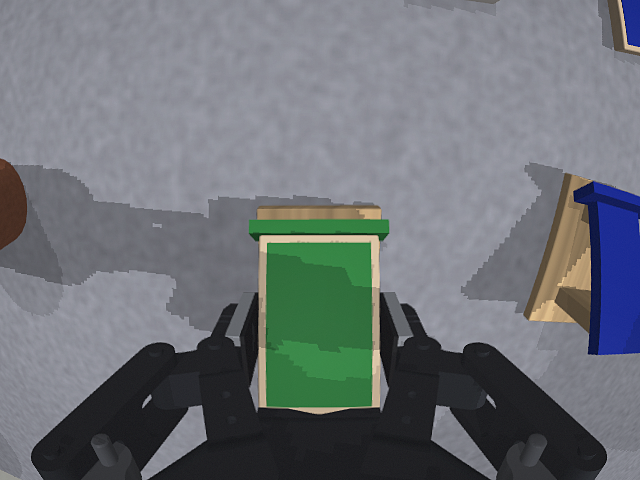

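The wrist view shows the tile at columns 259-380, centred on the ledge at 249-389, with its edge at row 234 close to the ledge. A little further.

Emit:
servo_tool:
  increments:
    - {"slide": [0.0009,0,0.0005],"spin": 0}
    - {"slide": [0,0,0],"spin": 0}

```text
clock: 21.4
position: [0.6327, -0.183, 0.008]
ee_rot: [0.003, -0.024, 1.0, -0.001]
contact_force: [0.2, -0.1, 7.4]
width: 0.0492
```

Emit:
servo_tool:
  increments:
    - {"slide": [0.0009,0,0.0005],"spin": 0}
    - {"slide": [0,0,0],"spin": 0}

```text
clock: 21.6
position: [0.6327, -0.183, 0.008]
ee_rot: [0.004, -0.024, 1.0, -0.001]
contact_force: [2.0, 1.3, 8.8]
width: 0.0493
```

```bash
python3 -c "
from h import *
s,im,c=wrist('w17')
cv2.imwrite('pics/z17.png',cv2.resize(im[190:430,220:420],None,fx=3,fy=2.5,interpolation=2))"
```

```text
(no output)
```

View pics/z17.png

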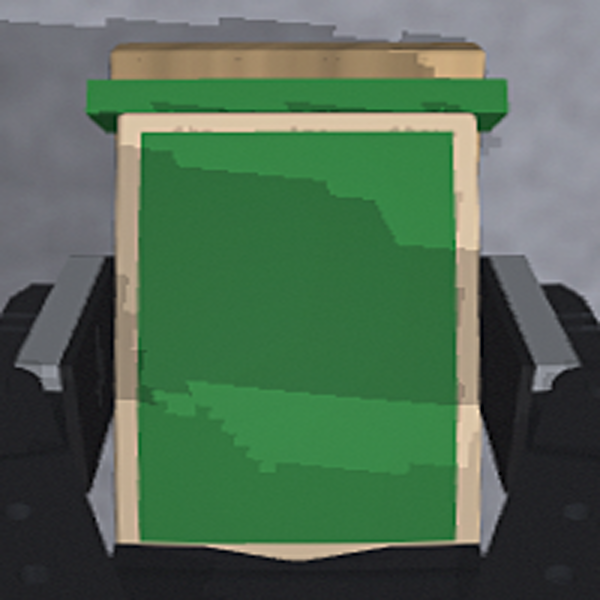

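The tile has stopped on the ledge (Fx up, no further motion). Releasing.

Emit:
servo_tool:
  increments:
    - {"slide": [0,0,0],"spin": 0}
    - {"slide": [0,0,0],"spin": 0}
    - {"slide": [0,0,0],"spin": 0}
    - {"slide": [0,0,0],"spin": 0}
  hand: 0.75

```text
clock: 22.05
position: [0.6291, -0.1821, 0.0048]
ee_rot: [-0.001, -0.024, 1.0, 0.0]
contact_force: [0.0, -0.8, -1.0]
width: 0.0638
```

Emit:
servo_tool:
  increments:
    - {"slide": [0,0,-0.01],"spin": 0}
    - {"slide": [0,0,-0.02],"spin": 0}
    - {"slide": [0,0,-0.03],"spin": 0}
    - {"slide": [0,0,-0.04],"spin": 0}
    - {"slide": [0,0,-0.04],"spin": 0}
    - {"slide": [0,0,0],"spin": 0}
    - {"slide": [0,0,0],"spin": 0}

```text
clock: 22.75
position: [0.6303, -0.1825, 0.1473]
ee_rot: [0.002, -0.024, 1.0, -0.001]
contact_force: [-0.2, 0.2, 0.0]
width: 0.0641
```

```bash
python3 - <<'E'
from h import *
s,im,c=wrist('w18')
snap('s18')
cv2.imwrite('pics/z18.png',cv2.resize(im[130:350,220:420],None,fx=3,fy=2.7,interpolation=2))
fit_tile_w(im,c,s,'blue',(.447,.006),8.8)
plan([.447,.0062,.12],188.8,10)
E
```

```text
blue px [533.  35.] pred [535.  34.] area 2516 pose [0.4467 0.0049] 8.81 rms 0.58
at [ 0.6287 -0.1819  0.1445] yaw -177.26 dyaw 6.06 tilt 0.12 F [-0.3 -0.1 -0.2] w 0.0644 t 22.85
{"slide":[0.0172,0.0197,0.0024],"spin":-0.61},{"slide":[0.0170,0.0198,0.0024],"spin":-0.61},{"slide":[0.0168,0.0200,0.0024],"spin":-0.61},{"slide":[0.0166,0.0202,0.0024],"spin":-0.61},{"slide":[0.0164,0.0204,0.0024],"spin":-0.61},{"slide":[0.0162,0.0205,0.0024],"spin":-0.61},{"slide":[0.0160,0.0207,0.0024],"spin":-0.61},{"slide":[0.0157,0.0209,0.0024],"spin":-0.61},{"slide":[0.0155,0.0210,0.0024],"spin":-0.61},{"slide":[0.0153,0.0212,0.0024],"spin":-0.61},
```

View pics/z18.png

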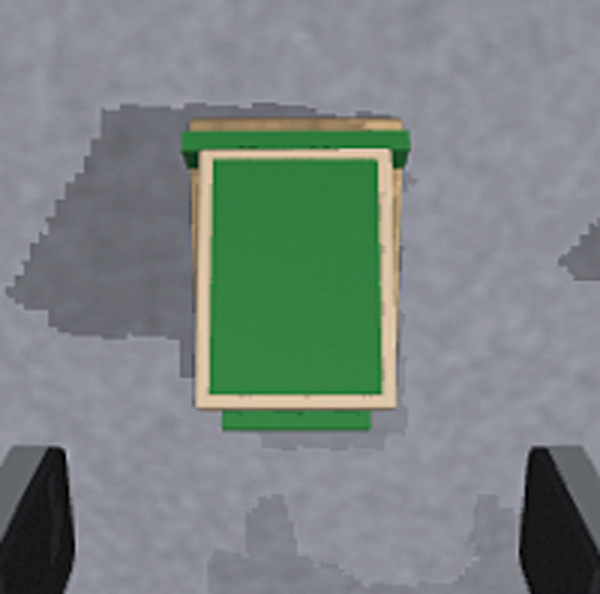

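View pics/s18.png

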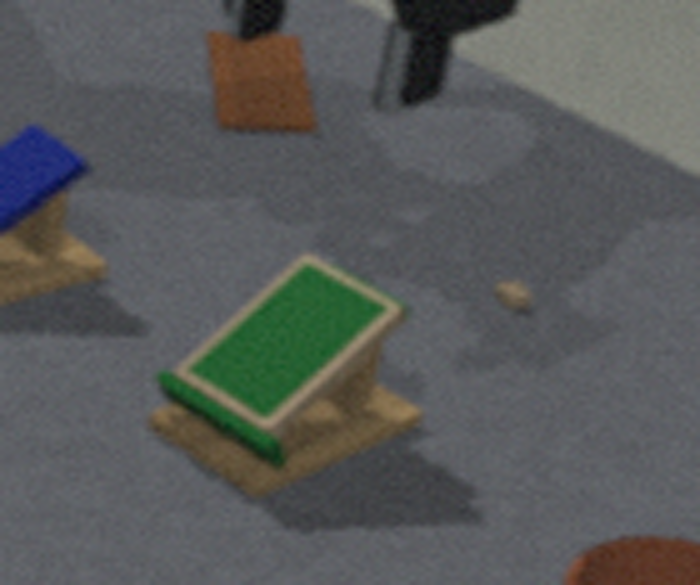

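Green is seated, centred and against the ledge (tile, board and ledge all centred at column 296 of the crop). Next is the blue tile.

Emit:
servo_tool:
  increments:
    - {"slide": [0.0215,0.0247,0.003],"spin": -0.75}
    - {"slide": [0.0212,0.0248,0.003],"spin": -0.75}
    - {"slide": [0.0209,0.025,0.003],"spin": -0.75}
    - {"slide": [0.0206,0.0254,0.003],"spin": -0.75}
    - {"slide": [0.0202,0.0257,0.003],"spin": -0.75}
    - {"slide": [0.02,0.026,0.003],"spin": -0.75}
    - {"slide": [0.0195,0.0262,0.003],"spin": -0.75}
    - {"slide": [0.0192,0.0265,0.003],"spin": -0.75}

```text
clock: 23.65
position: [0.4457, 0.007, 0.1198]
ee_rot: [-0.002, -0.076, 0.997, 0.0]
contact_force: [1.0, -0.1, -0.6]
width: 0.0642
```

Emit:
servo_tool:
  increments:
    - {"slide": [0,0,0],"spin": 0}
    - {"slide": [0,0,0],"spin": 0}
    - {"slide": [0,0,0],"spin": 0}

```text
clock: 23.95
position: [0.4487, 0.0055, 0.121]
ee_rot: [-0.0, -0.076, 0.997, -0.0]
contact_force: [0.4, 0.8, 0.5]
width: 0.0642
```

```bash
python3 - <<'E'
from h import *
s,im,c=wrist('w19')
p=fit_tile_w(im,c,s,'blue',(.447,.006),8.8)
plan([p[0]+.0008,p[1],-.030],180+np.degrees(p[2]),8)
E
```

```text
blue px [318. 219.] pred [319. 222.] area 4419 pose [0.4464 0.0053] 8.75 rms 0.82
at [0.4489 0.0054 0.1211] yaw -171.3 dyaw 0.05 tilt 0.01 F [ 0.2 -0.9 -0.3] w 0.0644 t 24.0
{"slide":[0.0002,0.0000,0.0189],"spin":-0.01},{"slide":[0.0002,0.0000,0.0189],"spin":-0.01},{"slide":[0.0002,0.0000,0.0189],"spin":-0.01},{"slide":[0.0002,0.0000,0.0189],"spin":-0.01},{"slide":[0.0002,0.0000,0.0189],"spin":-0.01},{"slide":[0.0002,0.0000,0.0189],"spin":-0.01},{"slide":[0.0002,0.0000,0.0189],"spin":-0.01},{"slide":[0.0002,0.0000,0.0189],"spin":-0.01},
```

View pics/w19.png

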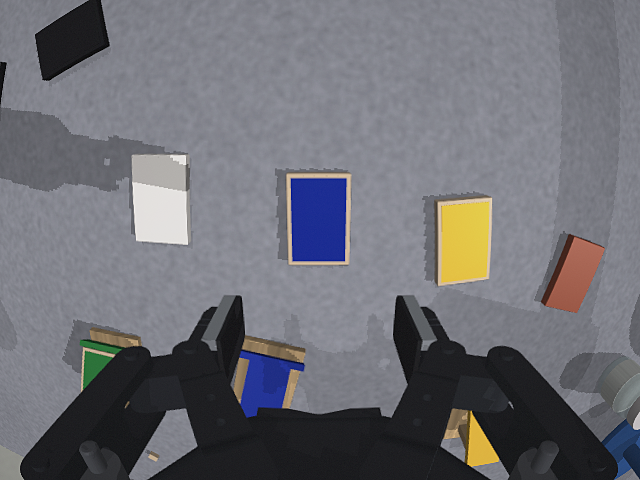

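Blue tile at (318,219), clear of its neighbours. Descending and gripping.

Emit:
servo_tool:
  increments:
    - {"slide": [0.0005,0,0.025],"spin": 0}
    - {"slide": [0.0005,0,0.025],"spin": 0}
    - {"slide": [0.0005,0,0.025],"spin": 0}
    - {"slide": [0.0002,0,0.025],"spin": 0}
    - {"slide": [0,0,0.02],"spin": 0}
    - {"slide": [0,0,0.015],"spin": 0}
    - {"slide": [0,0,0.01],"spin": 0}
    - {"slide": [0,0,0.0049],"spin": 0}

```text
clock: 24.8
position: [0.4466, 0.0053, -0.0295]
ee_rot: [-0.001, -0.076, 0.997, 0.0]
contact_force: [0.5, 1.0, 0.4]
width: 0.0641
```

Emit:
servo_tool:
  increments:
    - {"slide": [0,0,0],"spin": 0}
    - {"slide": [0,0,0],"spin": 0}

```text
clock: 25.0
position: [0.4471, 0.0056, -0.0281]
ee_rot: [0.001, -0.076, 0.997, -0.0]
contact_force: [0.5, 0.0, 1.3]
width: 0.0641
```

Emit:
servo_tool:
  increments:
    - {"slide": [0,0,0],"spin": 0}
    - {"slide": [0,0,0],"spin": 0}
    - {"slide": [0,0,0],"spin": 0}
    - {"slide": [0,0,0],"spin": 0}
    - {"slide": [0,0,0],"spin": 0}
  hand: 0
  newtons: 25

```text
clock: 25.5
position: [0.4471, 0.0056, -0.0276]
ee_rot: [0.001, -0.076, 0.997, -0.0]
contact_force: [-1.0, 0.1, 6.0]
width: 0.0491
```

Emit:
servo_tool:
  increments:
    - {"slide": [0,0,-0.005],"spin": 0}
    - {"slide": [0,0,-0.01],"spin": 0}
    - {"slide": [0,0,-0.02],"spin": 0}
    - {"slide": [0,0,-0.03],"spin": 0}
    - {"slide": [0,0,-0.03],"spin": 0}
    - {"slide": [0,0,-0.02],"spin": 0}
    - {"slide": [0,0,0],"spin": 0}
    - {"slide": [0,0,0],"spin": 0}

```text
clock: 26.3
position: [0.4462, 0.0058, 0.0867]
ee_rot: [0.0, -0.076, 0.997, -0.0]
contact_force: [0.5, 0.7, -1.4]
width: 0.049
```

```bash
cat >> h.py <<'E'
def inhand(im,cal,c):
    m,l,cs=comps(im,c,300);i,st,ce=max(cs,key=lambda k:k[1][4]);ct=contour(l,i)
    S=dict(position=np.zeros(3),ee_rot=[1,0,0,0])
    def f(q):
        pts=place(GLAZE*[1,1,0],[q[0],q[1],q[2]]);pts[:,2]=q[3]+q[4]*(pts[:,0]-q[0])
        poly=proj(pts,cal,S).astype(np.float32).reshape(-1,1,2)
        return np.array([cv2.pointPolygonTest(poly,(float(a),float(b)),True) for a,b in ct])
    r=least_squares(f,[.001,.001,.01,-.038,.01],diff_step=1e-2,loss='soft_l1',x_scale=[.01,.01,.1,.01,.1]);print('inhand',ce.round(0),'x,y,yaw,ztop,tilt',r.x.round(4),np.sqrt(np.mean(r.fun**2)).round(2));return r.x
E
python3 - <<'E'
from h import *
s,im,c=wrist('w20')
q=inhand(im,c,'blue')
e=np.array([.6143,-.0216]);ya=np.radians(-5.1)
# tile centre target: 3 mm up-slope-x of wrist-based seat + tool offset
d=np.array([np.cos(ya),np.sin(ya)]);G=e+(-.005+.003)*d
a=ya+np.pi;tx=np.array([np.cos(a),np.sin(a)]);ty=np.array([np.sin(a),-np.cos(a)])
T=G-q[0]*tx-q[1]*ty;print('target',T)
plan([*T,.085],180-5.1,8)
E
```

```text
inhand [319. 308.] x,y,yaw,ztop,tilt [ 0.0001  0.0003 -0.0002 -0.0352  0.0038] 0.3
target [ 0.6123808  -0.02173138]
at [0.4455 0.0059 0.086 ] yaw -171.26 dyaw -13.84 tilt 0.07 F [-0.  -0.3 -1.3] w 0.0488 t 26.35
{"slide":[-0.0201,-0.0066,0.0001],"spin":1.73},{"slide":[-0.0203,-0.0060,0.0001],"spin":1.73},{"slide":[-0.0205,-0.0054,0.0001],"spin":1.73},{"slide":[-0.0206,-0.0047,0.0001],"spin":1.73},{"slide":[-0.0207,-0.0041,0.0001],"spin":1.73},{"slide":[-0.0209,-0.0035,0.0001],"spin":1.73},{"slide":[-0.0210,-0.0029,0.0001],"spin":1.73},{"slide":[-0.0210,-0.0022,0.0001],"spin":1.73},
```

View pics/w20.png

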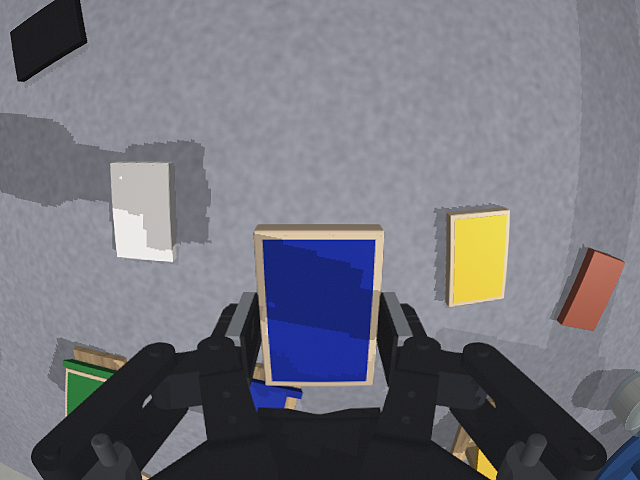

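Emit:
servo_tool:
  increments:
    - {"slide": [-0.02,-0.0066,0],"spin": 1.73}
    - {"slide": [-0.0203,-0.006,0],"spin": 1.73}
    - {"slide": [-0.0205,-0.0054,0],"spin": 1.73}
    - {"slide": [-0.0206,-0.0047,0],"spin": 1.73}
    - {"slide": [-0.0207,-0.0041,0],"spin": 1.73}
    - {"slide": [-0.0209,-0.0035,0],"spin": 1.73}
    - {"slide": [-0.021,-0.0029,0],"spin": 1.73}
    - {"slide": [-0.021,-0.0022,0],"spin": 1.73}

```text
clock: 27.15
position: [0.6127, -0.0219, 0.0842]
ee_rot: [-0.002, 0.045, 0.999, 0.0]
contact_force: [-1.1, 0.4, -0.9]
width: 0.0493
```

Emit:
servo_tool:
  increments:
    - {"slide": [0,0,0.012],"spin": 0}
    - {"slide": [0,0,0.012],"spin": 0}
    - {"slide": [0,0,0.01],"spin": 0}
    - {"slide": [0,0,0],"spin": 0}
    - {"slide": [0,0,0],"spin": 0}
    - {"slide": [0,0,0],"spin": 0}

```text
clock: 27.75
position: [0.6132, -0.0219, 0.053]
ee_rot: [0.0, 0.044, 0.999, 0.0]
contact_force: [0.8, 0.2, -0.7]
width: 0.049
```

```bash
python3 -c "
from h import *
plan([.6124,-.0217,.036],174.9,3)
snap('s21',(320,460),(130,260))"
```

```text
at [ 0.6132 -0.0219  0.053 ] yaw 174.91 dyaw -0.01 tilt 0.04 F [ 0.8  0.2 -0.7] w 0.049 t 27.75
{"slide":[0.0003,0.0000,0.0057],"spin":0.00},{"slide":[0.0003,0.0000,0.0057],"spin":0.00},{"slide":[0.0003,0.0000,0.0057],"spin":0.00},
```

View pics/s21.png

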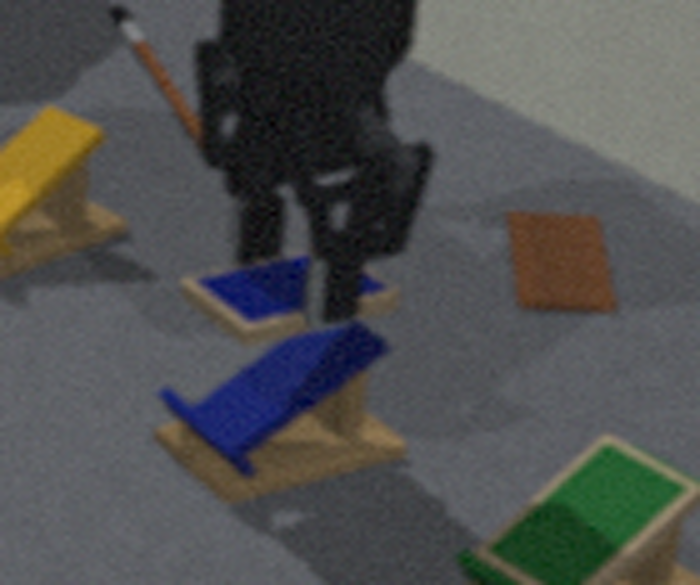

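Emit:
servo_tool:
  increments:
    - {"slide": [0.0004,0,0.006],"spin": 0}
    - {"slide": [0.0004,0,0.005],"spin": 0}
    - {"slide": [0,0,0.003],"spin": 0}
    - {"slide": [0,0,0.002],"spin": 0}
    - {"slide": [0,0,0.001],"spin": 0}
    - {"slide": [0,0,0.001],"spin": 0}
    - {"slide": [0,0,0.001],"spin": 0}

```text
clock: 28.5
position: [0.6125, -0.0219, 0.0337]
ee_rot: [0.0, 0.044, 0.999, 0.0]
contact_force: [-1.2, 0.3, 3.7]
width: 0.0489
```

Emit:
servo_tool:
  increments:
    - {"slide": [0,0,0.001],"spin": 0}
    - {"slide": [0,0,0.001],"spin": 0}
    - {"slide": [0,0,0.001],"spin": 0}
    - {"slide": [0,0,0.001],"spin": 0}

```text
clock: 28.9
position: [0.612, -0.0218, 0.0305]
ee_rot: [-0.0, 0.044, 0.999, -0.0]
contact_force: [-2.9, 0.8, 6.6]
width: 0.0491
```

Emit:
servo_tool:
  increments:
    - {"slide": [0,0,0.001],"spin": 0}
    - {"slide": [0,0,0.001],"spin": 0}
    - {"slide": [0,0,0.001],"spin": 0}
    - {"slide": [0,0,0.001],"spin": 0}

```text
clock: 29.3
position: [0.6116, -0.0218, 0.0265]
ee_rot: [-0.001, 0.044, 0.999, 0.0]
contact_force: [-4.6, -0.1, 5.6]
width: 0.0489
```

Emit:
servo_tool:
  increments:
    - {"slide": [0,0,0.001],"spin": 0}
    - {"slide": [0,0,0.001],"spin": 0}
    - {"slide": [0,0,0.001],"spin": 0}
    - {"slide": [0,0,0.001],"spin": 0}

```text
clock: 29.7
position: [0.6115, -0.0218, 0.0224]
ee_rot: [-0.001, 0.044, 0.999, 0.0]
contact_force: [-4.6, 0.6, 6.0]
width: 0.0489
```

```bash
python3 -c "
from h import *
snap('s22',(320,460),(130,260))"
```

```text
(no output)
```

View pics/s22.png

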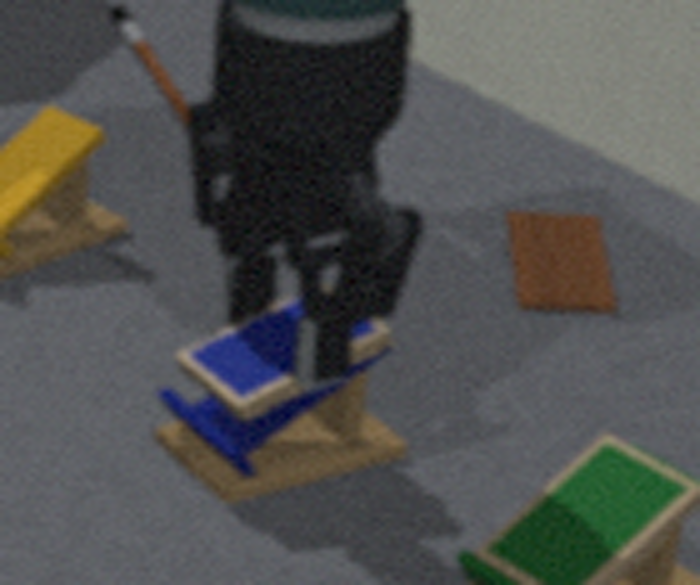

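Emit:
servo_tool:
  increments:
    - {"slide": [0,0,0.001],"spin": 0}
    - {"slide": [0,0,0.001],"spin": 0}
    - {"slide": [0,0,0.001],"spin": 0}
    - {"slide": [0,0,0.001],"spin": 0}

```text
clock: 30.15
position: [0.6119, -0.0218, 0.0185]
ee_rot: [-0.0, 0.044, 0.999, -0.0]
contact_force: [-4.2, 0.6, 6.7]
width: 0.0495
```

Emit:
servo_tool:
  increments:
    - {"slide": [0,0,0.001],"spin": 0}
    - {"slide": [0,0,0.001],"spin": 0}
    - {"slide": [0,0,0.001],"spin": 0}

```text
clock: 30.45
position: [0.6123, -0.0219, 0.0156]
ee_rot: [0.0, 0.044, 0.999, -0.0]
contact_force: [-3.3, 0.5, 7.3]
width: 0.0491
```

Emit:
servo_tool:
  increments:
    - {"slide": [0,0,0.0005],"spin": 0}
    - {"slide": [0,0,0.0005],"spin": 0}

```text
clock: 30.65
position: [0.6124, -0.0219, 0.0147]
ee_rot: [0.0, 0.044, 0.999, -0.0]
contact_force: [-3.5, 0.2, 7.4]
width: 0.0491
```

```bash
python3 -c "
from h import *
snap('s23',(320,460),(130,260))
s,im,c=wrist('w23')
cv2.imwrite('pics/z23.png',cv2.resize(im[190:430,220:420],None,fx=3,fy=2.5,interpolation=2))"
```

```text
(no output)
```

View pics/s23.png

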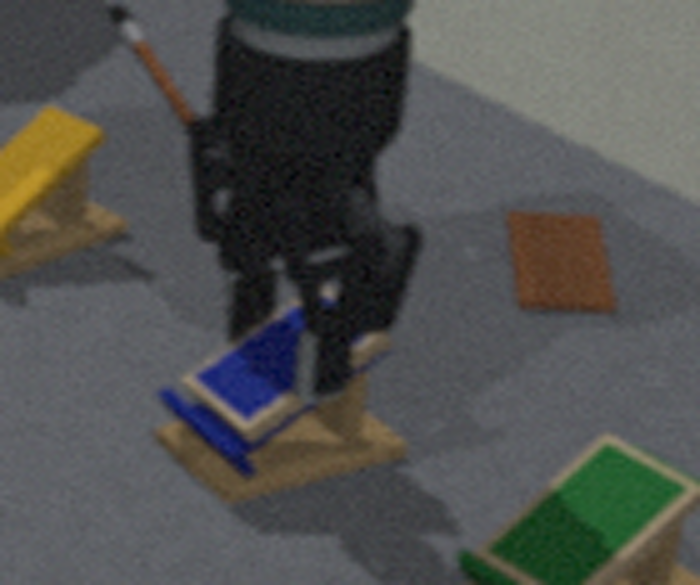

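View pics/z23.png

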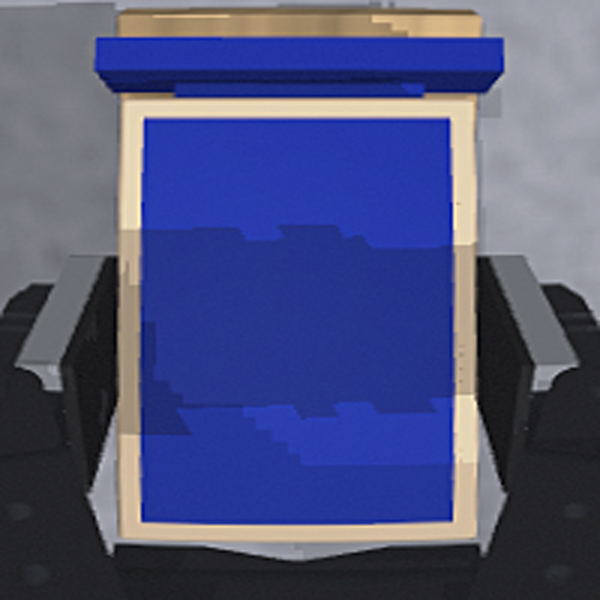

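Emit:
servo_tool:
  increments:
    - {"slide": [0,0,0.0007],"spin": 0}
    - {"slide": [0,0,0.0007],"spin": 0}
    - {"slide": [0.0009,0,0.0005],"spin": 0}
    - {"slide": [0.0009,0,0.0005],"spin": 0}

```text
clock: 31.15
position: [0.6128, -0.0219, 0.0132]
ee_rot: [0.003, 0.044, 0.999, -0.0]
contact_force: [-0.5, 0.2, 10.4]
width: 0.0489
```

Emit:
servo_tool:
  increments:
    - {"slide": [0.0009,0,0.0005],"spin": 0}
    - {"slide": [0.0009,0,0.0005],"spin": 0}

```text
clock: 31.35
position: [0.6129, -0.022, 0.0132]
ee_rot: [0.005, 0.044, 0.999, -0.0]
contact_force: [1.6, 0.1, 12.2]
width: 0.0491
```

Emit:
servo_tool:
  increments:
    - {"slide": [0.0009,0,0.0005],"spin": 0}
    - {"slide": [0,0,0],"spin": 0}

```text
clock: 31.55
position: [0.6121, -0.0219, 0.0127]
ee_rot: [0.005, 0.045, 0.999, -0.0]
contact_force: [1.1, 0.8, 10.9]
width: 0.049
```

Emit:
servo_tool:
  increments:
    - {"slide": [0.0009,0,0.0005],"spin": 0}
    - {"slide": [0,0,0],"spin": 0}

```text
clock: 31.75
position: [0.6113, -0.0219, 0.0123]
ee_rot: [0.005, 0.045, 0.999, -0.0]
contact_force: [1.0, 0.0, 10.9]
width: 0.0489
```

```bash
python3 -c "
from h import *
snap('s24',(320,460),(130,260))
s,im,c=wrist('w24')
cv2.imwrite('pics/z24.png',cv2.resize(im[190:430,220:420],None,fx=3,fy=2.5,interpolation=2))"
```

```text
(no output)
```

View pics/s24.png

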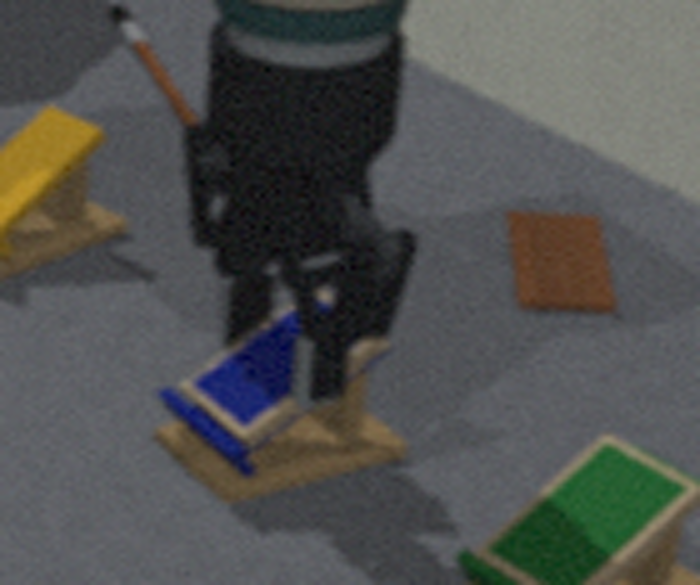

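View pics/z24.png

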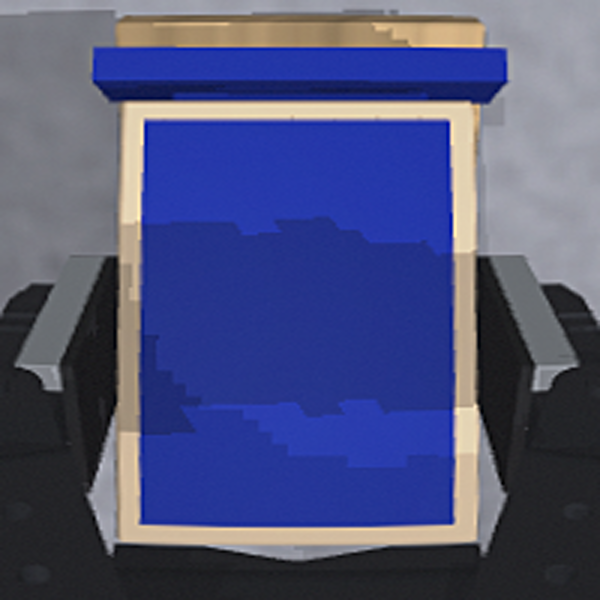

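Flush, with friction on the way down-slope. Continuing until it reaches the ledge.

Emit:
servo_tool:
  increments:
    - {"slide": [0.0009,0,0.0005],"spin": 0}
    - {"slide": [0.0009,0,0.0005],"spin": 0}
    - {"slide": [0,0,0],"spin": 0}

```text
clock: 32.15
position: [0.6091, -0.0217, 0.011]
ee_rot: [0.004, 0.045, 0.999, -0.0]
contact_force: [0.6, 0.1, 9.9]
width: 0.0489
```

Emit:
servo_tool:
  increments:
    - {"slide": [0.0009,0,0.0005],"spin": 0}
    - {"slide": [0,0,0],"spin": 0}

```text
clock: 32.35
position: [0.6086, -0.0217, 0.0107]
ee_rot: [0.005, 0.045, 0.999, -0.0]
contact_force: [0.7, -0.2, 10.5]
width: 0.0491
```

Emit:
servo_tool:
  increments:
    - {"slide": [0.0009,0,0.0005],"spin": 0}
    - {"slide": [0,0,0],"spin": 0}

```text
clock: 32.55
position: [0.6083, -0.0217, 0.0105]
ee_rot: [0.005, 0.045, 0.999, -0.0]
contact_force: [0.6, 0.6, 11.6]
width: 0.0488
```

```bash
python3 -c "
from h import *
s,im,c=wrist('w25')
cv2.imwrite('pics/z25.png',cv2.resize(im[190:430,220:420],None,fx=3,fy=2.5,interpolation=2))"
```

```text
(no output)
```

View pics/z25.png

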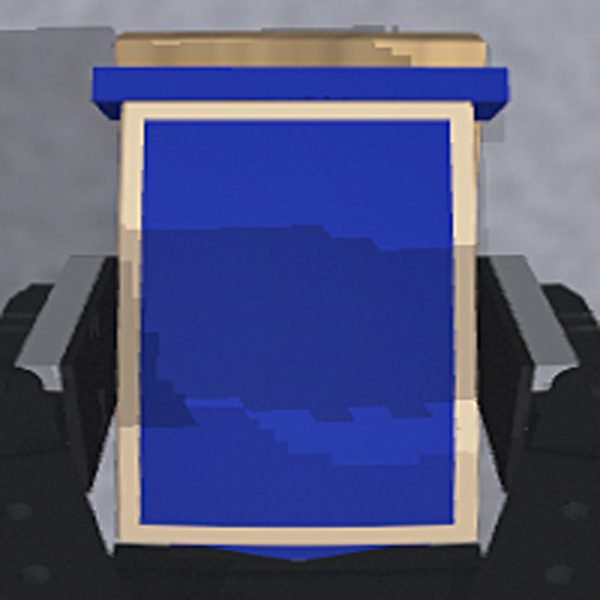

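Emit:
servo_tool:
  increments:
    - {"slide": [0.0009,0,0.0005],"spin": 0}
    - {"slide": [0,0,0],"spin": 0}

```text
clock: 32.8
position: [0.6084, -0.0217, 0.0105]
ee_rot: [0.006, 0.045, 0.999, -0.0]
contact_force: [2.7, 0.6, 13.0]
width: 0.0493
```

Emit:
servo_tool:
  increments:
    - {"slide": [0.0009,0,0.0005],"spin": 0}
    - {"slide": [0,0,0],"spin": 0}

```text
clock: 33.0
position: [0.6085, -0.0217, 0.0105]
ee_rot: [0.007, 0.045, 0.999, -0.0]
contact_force: [3.4, -0.2, 13.8]
width: 0.0493
```

Stalled on the ledge. I ease the command back a little and release.

Emit:
servo_tool:
  increments:
    - {"slide": [-0.0012,0,-0.001],"spin": 0}
    - {"slide": [0,0,0],"spin": 0}

```text
clock: 33.2
position: [0.6084, -0.0217, 0.0105]
ee_rot: [0.006, 0.045, 0.999, -0.0]
contact_force: [2.6, -0.5, 10.3]
width: 0.049
```

Emit:
servo_tool:
  increments:
    - {"slide": [0,0,0],"spin": 0}
    - {"slide": [0,0,0],"spin": 0}
    - {"slide": [0,0,0],"spin": 0}
    - {"slide": [0,0,0],"spin": 0}
  hand: 0.75

```text
clock: 33.6
position: [0.6023, -0.0209, 0.0065]
ee_rot: [-0.001, 0.044, 0.999, 0.0]
contact_force: [-0.3, -0.5, 0.3]
width: 0.0641
```

Emit:
servo_tool:
  increments:
    - {"slide": [0,0,-0.01],"spin": 0}
    - {"slide": [0,0,-0.02],"spin": 0}
    - {"slide": [0,0,-0.03],"spin": 0}
    - {"slide": [0,0,-0.04],"spin": 0}
    - {"slide": [0,0,-0.04],"spin": 0}
    - {"slide": [0,0,0],"spin": 0}
    - {"slide": [0,0,0],"spin": 0}

```text
clock: 34.3
position: [0.6034, -0.0211, 0.1487]
ee_rot: [0.001, 0.044, 0.999, -0.0]
contact_force: [-0.2, 0.4, -0.8]
width: 0.0642
```

```bash
python3 - <<'E'
from h import *
s,im,c=wrist('w26')
snap('s26',(320,460),(130,260))
cv2.imwrite('pics/z26.png',cv2.resize(im[130:350,220:420],None,fx=3,fy=2.7,interpolation=2))
fit_tile_w(im,c,s,'yellow',(.446,.131),14.8)
plan([.4465,.1308,.12],194.8,8)
E
```

```text
yellow px [476.  31.] pred [477.  27.] area 2811 pose [0.4464 0.1303] 14.94 rms 2.65
at [ 0.6017 -0.0209  0.1461] yaw 174.91 dyaw 19.89 tilt 0.14 F [-0.6  0.5  0.2] w 0.0641 t 34.4
{"slide":[0.0210,0.0172,0.0033],"spin":-2.49},{"slide":[0.0202,0.0181,0.0033],"spin":-2.49},{"slide":[0.0194,0.0189,0.0033],"spin":-2.49},{"slide":[0.0186,0.0197,0.0033],"spin":-2.49},{"slide":[0.0177,0.0205,0.0033],"spin":-2.49},{"slide":[0.0168,0.0213,0.0033],"spin":-2.49},{"slide":[0.0159,0.0220,0.0033],"spin":-2.49},{"slide":[0.0149,0.0227,0.0033],"spin":-2.49},
```

View pics/z26.png

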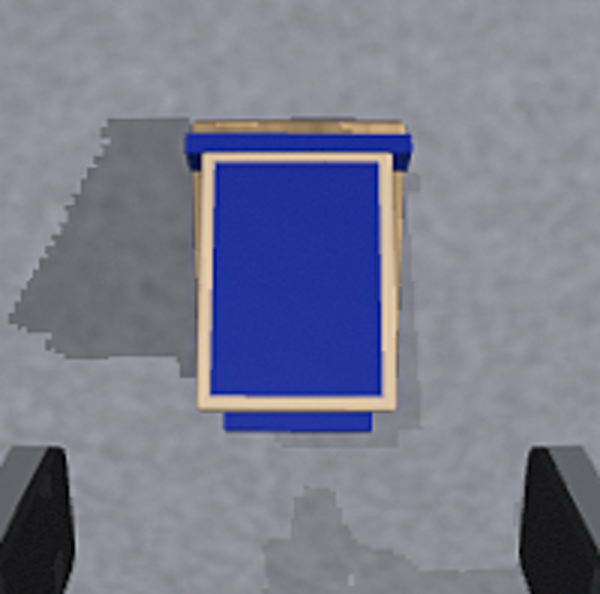

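View pics/s26.png

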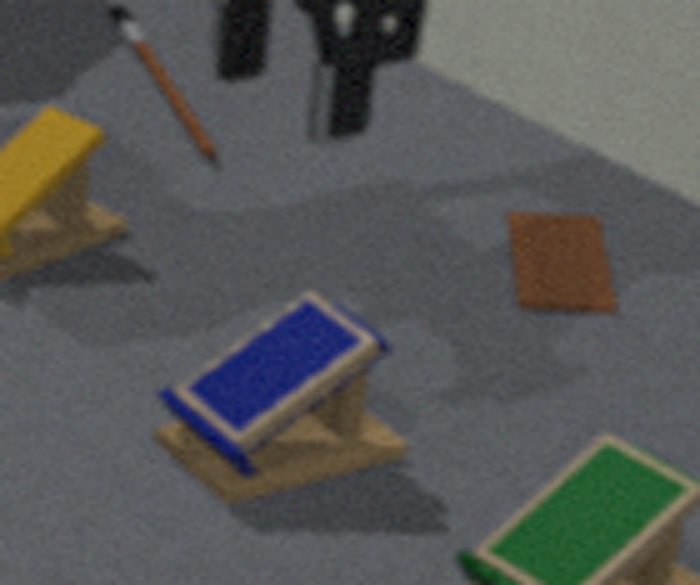

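Blue is seated: tile 198-396 against board 223-372, both centred near column 298. Next is yellow.

Emit:
servo_tool:
  increments:
    - {"slide": [0.021,0.0172,0.003],"spin": -2.49}
    - {"slide": [0.0202,0.018,0.003],"spin": -2.49}
    - {"slide": [0.0194,0.0189,0.003],"spin": -2.49}
    - {"slide": [0.0186,0.0197,0.003],"spin": -2.49}
    - {"slide": [0.0177,0.0205,0.003],"spin": -2.49}
    - {"slide": [0.0168,0.0213,0.003],"spin": -2.49}
    - {"slide": [0.0159,0.022,0.003],"spin": -2.49}
    - {"slide": [0.0149,0.0227,0.003],"spin": -2.49}

```text
clock: 35.2
position: [0.4455, 0.131, 0.1213]
ee_rot: [-0.002, -0.13, 0.992, 0.0]
contact_force: [-0.5, 0.2, 0.1]
width: 0.0642
```

Emit:
servo_tool:
  increments:
    - {"slide": [0,0,0],"spin": 0}
    - {"slide": [0,0,0],"spin": 0}
    - {"slide": [0,0,0],"spin": 0}

```text
clock: 35.5
position: [0.4483, 0.1301, 0.1226]
ee_rot: [-0.0, -0.129, 0.992, -0.0]
contact_force: [0.4, -0.4, 0.9]
width: 0.0639
```

```bash
python3 - <<'E'
from h import *
s,im,c=wrist('w27')
p=fit_tile_w(im,c,s,'yellow',(.447,.131),14.8)
plan([p[0]+.0008,p[1],-.0285],180+np.degrees(p[2]),8)
E
```

```text
yellow px [319. 219.] pred [319. 222.] area 4476 pose [0.4456 0.1305] 14.82 rms 0.47
at [0.4485 0.1301 0.1227] yaw -165.23 dyaw 0.04 tilt 0.02 F [ 0.9  0.1 -0.4] w 0.064 t 35.55
{"slide":[0.0002,0.0001,0.0189],"spin":-0.01},{"slide":[0.0002,0.0001,0.0189],"spin":-0.01},{"slide":[0.0002,0.0001,0.0189],"spin":-0.01},{"slide":[0.0002,0.0001,0.0189],"spin":-0.01},{"slide":[0.0002,0.0001,0.0189],"spin":-0.01},{"slide":[0.0002,0.0001,0.0189],"spin":-0.01},{"slide":[0.0002,0.0001,0.0189],"spin":-0.01},{"slide":[0.0002,0.0001,0.0189],"spin":-0.01},
```

View pics/w27.png

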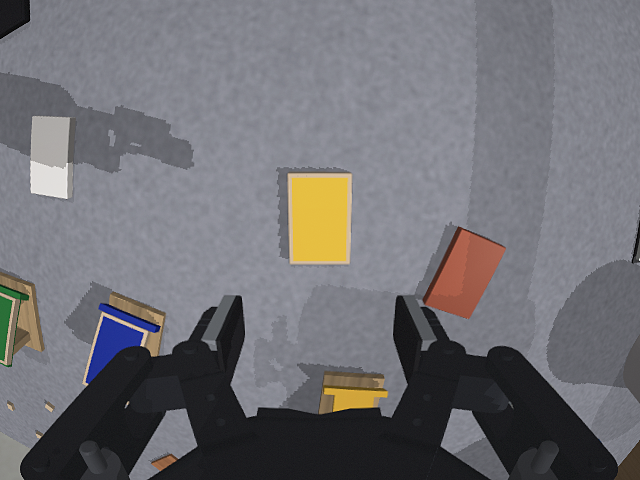

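The yellow tile is at (319,219). The red tile's nearest corner, about 80 mm off, clears the finger.

Emit:
servo_tool:
  increments:
    - {"slide": [0.0005,0.0002,0.025],"spin": 0}
    - {"slide": [0.0005,0.0002,0.025],"spin": 0}
    - {"slide": [0.0005,0.0002,0.025],"spin": 0}
    - {"slide": [0.0003,0.0002,0.025],"spin": 0}
    - {"slide": [0,0,0.02],"spin": 0}
    - {"slide": [0,0,0.015],"spin": 0}
    - {"slide": [0,0,0.01],"spin": 0}
    - {"slide": [0,0,0.0055],"spin": 0}

```text
clock: 36.35
position: [0.4461, 0.1304, -0.0283]
ee_rot: [-0.0, -0.129, 0.992, -0.0]
contact_force: [-0.5, -0.2, 0.0]
width: 0.0641
```

Emit:
servo_tool:
  increments:
    - {"slide": [0,0,0],"spin": 0}
    - {"slide": [0,0,0],"spin": 0}

```text
clock: 36.55
position: [0.4465, 0.1308, -0.027]
ee_rot: [0.001, -0.129, 0.992, 0.0]
contact_force: [-0.1, 0.8, 0.9]
width: 0.0639
```

Emit:
servo_tool:
  increments:
    - {"slide": [0,0,0],"spin": 0}
    - {"slide": [0,0,0],"spin": 0}
    - {"slide": [0,0,0],"spin": 0}
    - {"slide": [0,0,0],"spin": 0}
    - {"slide": [0,0,0],"spin": 0}
  hand: 0
  newtons: 25

```text
clock: 37.05
position: [0.4466, 0.131, -0.0265]
ee_rot: [0.001, -0.129, 0.992, -0.0]
contact_force: [-0.1, -1.0, 6.6]
width: 0.0492
```

Emit:
servo_tool:
  increments:
    - {"slide": [0,0,-0.005],"spin": 0}
    - {"slide": [0,0,-0.01],"spin": 0}
    - {"slide": [0,0,-0.02],"spin": 0}
    - {"slide": [0,0,-0.03],"spin": 0}
    - {"slide": [0,0,-0.03],"spin": 0}
    - {"slide": [0,0,-0.02],"spin": 0}
    - {"slide": [0,0,0],"spin": 0}
    - {"slide": [0,0,0],"spin": 0}

```text
clock: 37.85
position: [0.4456, 0.1309, 0.0878]
ee_rot: [0.0, -0.129, 0.992, 0.0]
contact_force: [0.6, -0.7, -2.0]
width: 0.049
```

```bash
python3 - <<'E'
from h import *
s,im,c=wrist('w28')
q=inhand(im,c,'yellow')
e=np.array([.6329,.2107]);ya=np.radians(8.7)
d=np.array([np.cos(ya),np.sin(ya)]);G=e+(-.005+.003)*d
a=ya+np.pi;tx=np.array([np.cos(a),np.sin(a)]);ty=np.array([np.sin(a),-np.cos(a)])
T=G-q[0]*tx-q[1]*ty;print('target',T)
plan([*T,.085],188.7,8)
E
```

```text
inhand [319. 306.] x,y,yaw,ztop,tilt [ 0.0006  0.0003 -0.0002 -0.0346  0.0072] 0.26
target [0.63159981 0.21017952]
at [0.4449 0.1308 0.087 ] yaw -165.18 dyaw -6.12 tilt 0.08 F [-0.4 -0.5 -1.6] w 0.049 t 37.9
{"slide":[-0.0251,0.0036,0.0003],"spin":0.77},{"slide":[-0.0251,0.0040,0.0003],"spin":0.77},{"slide":[-0.0250,0.0043,0.0003],"spin":0.77},{"slide":[-0.0249,0.0046,0.0003],"spin":0.77},{"slide":[-0.0249,0.0050,0.0003],"spin":0.77},{"slide":[-0.0248,0.0053,0.0003],"spin":0.77},{"slide":[-0.0247,0.0056,0.0003],"spin":0.77},{"slide":[-0.0247,0.0060,0.0003],"spin":0.77},
```

View pics/w28.png

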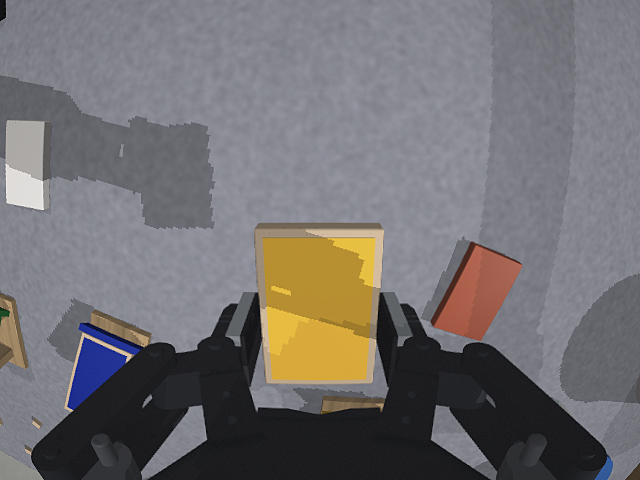

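Emit:
servo_tool:
  increments:
    - {"slide": [-0.025,0.0036,0],"spin": 0.77}
    - {"slide": [-0.025,0.004,0],"spin": 0.77}
    - {"slide": [-0.025,0.0043,0],"spin": 0.77}
    - {"slide": [-0.025,0.0046,0],"spin": 0.77}
    - {"slide": [-0.0249,0.005,0],"spin": 0.77}
    - {"slide": [-0.0248,0.0053,0],"spin": 0.77}
    - {"slide": [-0.0247,0.0056,0],"spin": 0.77}
    - {"slide": [-0.0247,0.006,0],"spin": 0.77}

```text
clock: 38.7
position: [0.6321, 0.2104, 0.0851]
ee_rot: [-0.002, -0.075, 0.997, -0.0]
contact_force: [0.6, -0.7, -0.7]
width: 0.0491
```

Emit:
servo_tool:
  increments:
    - {"slide": [0,0,0.012],"spin": 0}
    - {"slide": [0,0,0.012],"spin": 0}
    - {"slide": [0,0,0.01],"spin": 0}
    - {"slide": [0,0,0],"spin": 0}
    - {"slide": [0,0,0],"spin": 0}
    - {"slide": [0,0,0],"spin": 0}

```text
clock: 39.3
position: [0.6326, 0.2102, 0.0542]
ee_rot: [0.0, -0.076, 0.997, 0.0]
contact_force: [0.4, -0.3, -0.6]
width: 0.0489
```

```bash
python3 -c "
from h import *
plan([.6316,.2102,.038],188.7,3)
snap('s29',(270,410),(90,220))"
```

```text
at [0.6326 0.2102 0.0542] yaw -171.34 dyaw 0.04 tilt 0.06 F [ 0.4 -0.3 -0.6] w 0.0489 t 39.3
{"slide":[0.0003,0.0000,0.0054],"spin":-0.01},{"slide":[0.0003,0.0000,0.0054],"spin":-0.01},{"slide":[0.0003,0.0000,0.0054],"spin":-0.01},
```

View pics/s29.png

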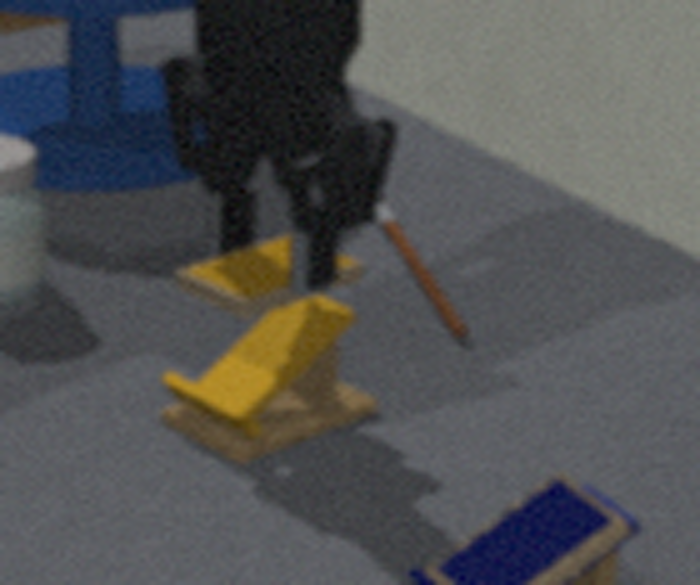

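Emit:
servo_tool:
  increments:
    - {"slide": [0.0004,0,0.006],"spin": 0}
    - {"slide": [0.0004,0,0.005],"spin": 0}
    - {"slide": [0,0,0.003],"spin": 0}
    - {"slide": [0,0,0.002],"spin": 0}
    - {"slide": [0,0,0.001],"spin": 0}
    - {"slide": [0,0,0.001],"spin": 0}
    - {"slide": [0,0,0.001],"spin": 0}

```text
clock: 40.05
position: [0.6317, 0.2102, 0.0349]
ee_rot: [0.0, -0.076, 0.997, 0.0]
contact_force: [-1.5, -0.2, 2.0]
width: 0.0488
```

Emit:
servo_tool:
  increments:
    - {"slide": [0,0,0.001],"spin": 0}
    - {"slide": [0,0,0.001],"spin": 0}
    - {"slide": [0,0,0.001],"spin": 0}
    - {"slide": [0,0,0.001],"spin": 0}

```text
clock: 40.45
position: [0.6312, 0.2101, 0.0318]
ee_rot: [-0.0, -0.076, 0.997, 0.0]
contact_force: [-3.2, -0.5, 6.9]
width: 0.0492
```

Emit:
servo_tool:
  increments:
    - {"slide": [0,0,0.001],"spin": 0}
    - {"slide": [0,0,0.001],"spin": 0}
    - {"slide": [0,0,0.001],"spin": 0}
    - {"slide": [0,0,0.001],"spin": 0}

```text
clock: 40.85
position: [0.6308, 0.2101, 0.0276]
ee_rot: [-0.001, -0.076, 0.997, -0.0]
contact_force: [-4.3, -1.6, 7.6]
width: 0.049
```

Emit:
servo_tool:
  increments:
    - {"slide": [0,0,0.001],"spin": 0}
    - {"slide": [0,0,0.001],"spin": 0}
    - {"slide": [0,0,0.001],"spin": 0}
    - {"slide": [0,0,0.001],"spin": 0}

```text
clock: 41.25
position: [0.6307, 0.21, 0.0236]
ee_rot: [-0.001, -0.076, 0.997, -0.0]
contact_force: [-4.0, -0.8, 6.2]
width: 0.049
```

```bash
python3 -c "
from h import *
snap('s30',(270,410),(90,220))"
```

```text
(no output)
```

View pics/s30.png

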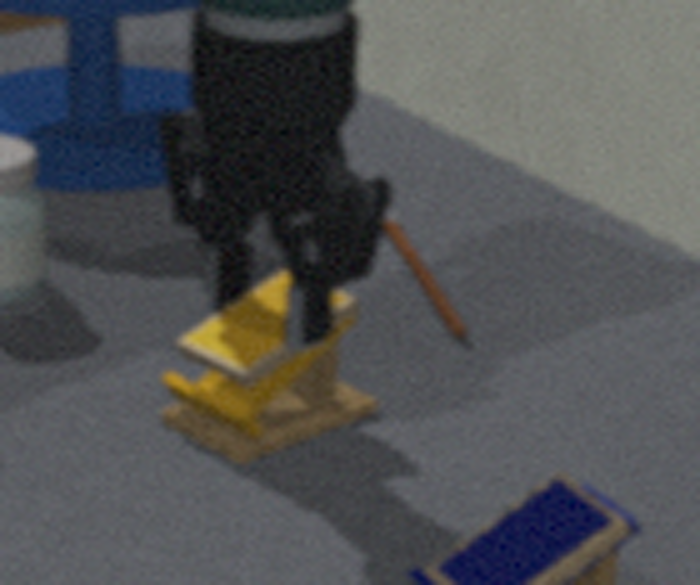

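Emit:
servo_tool:
  increments:
    - {"slide": [0,0,0.001],"spin": 0}
    - {"slide": [0,0,0.001],"spin": 0}
    - {"slide": [0,0,0.001],"spin": 0}
    - {"slide": [0,0,0.001],"spin": 0}

```text
clock: 41.7
position: [0.631, 0.2101, 0.0196]
ee_rot: [-0.0, -0.076, 0.997, -0.0]
contact_force: [-4.5, -1.4, 6.5]
width: 0.0488
```

Emit:
servo_tool:
  increments:
    - {"slide": [0,0,0.001],"spin": 0}
    - {"slide": [0,0,0.001],"spin": 0}
    - {"slide": [0,0,0.001],"spin": 0}

```text
clock: 42.0
position: [0.6314, 0.2101, 0.0167]
ee_rot: [0.0, -0.076, 0.997, 0.0]
contact_force: [-3.5, -0.2, 7.3]
width: 0.0489
```

Emit:
servo_tool:
  increments:
    - {"slide": [0,0,0.0007],"spin": 0}
    - {"slide": [0,0,0.0007],"spin": 0}

```text
clock: 42.2
position: [0.6316, 0.2101, 0.0154]
ee_rot: [0.0, -0.076, 0.997, 0.0]
contact_force: [-3.8, -0.9, 6.7]
width: 0.049
```

Emit:
servo_tool:
  increments:
    - {"slide": [0,0,0.0007],"spin": 0}
    - {"slide": [0.0005,0,0.0005],"spin": 0}

```text
clock: 42.4
position: [0.6317, 0.2102, 0.015]
ee_rot: [0.001, -0.076, 0.997, 0.0]
contact_force: [-3.6, -0.4, 11.3]
width: 0.0491
```

Emit:
servo_tool:
  increments:
    - {"slide": [0.0009,0,0.0005],"spin": 0}
    - {"slide": [0.0009,0,0.0005],"spin": 0}
    - {"slide": [0.0009,0,0.0005],"spin": 0}

```text
clock: 42.7
position: [0.6319, 0.2102, 0.015]
ee_rot: [0.004, -0.076, 0.997, 0.0]
contact_force: [0.9, -0.4, 13.2]
width: 0.049
```

```bash
python3 -c "
from h import *
snap('s31',(270,410),(90,220))
s,im,c=wrist('w31')
cv2.imwrite('pics/z31.png',cv2.resize(im[190:430,220:420],None,fx=3,fy=2.5,interpolation=2))"
```

```text
(no output)
```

View pics/s31.png

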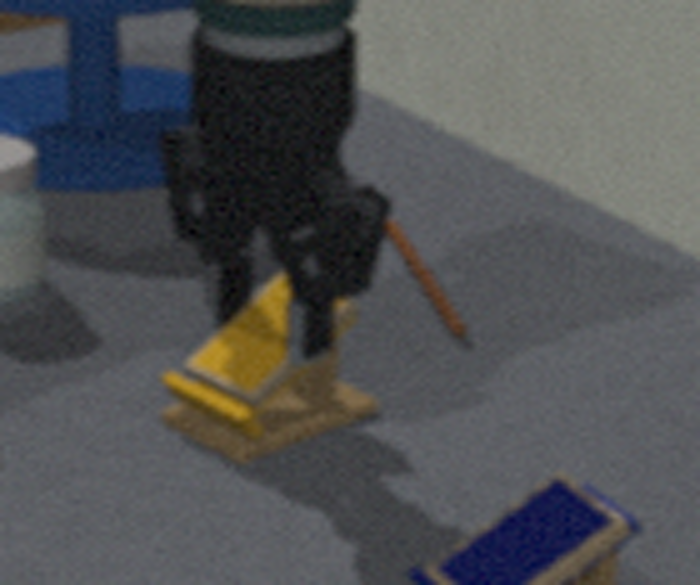

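View pics/z31.png

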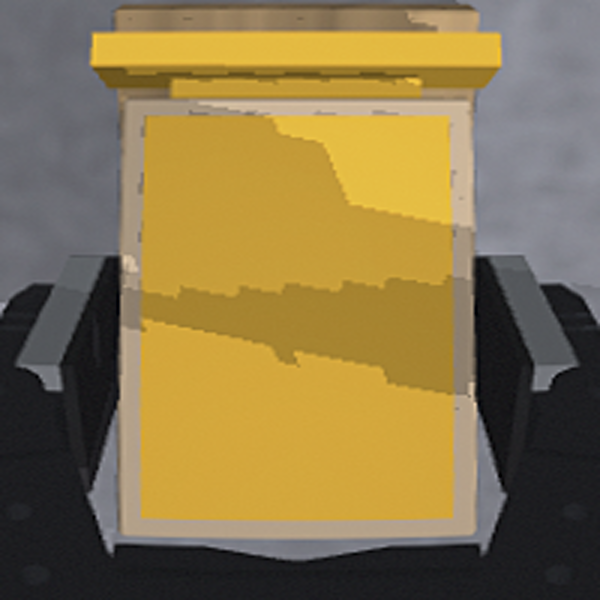

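Flush and centred (ledge 91-502, tile 120-475). Sliding down to the ledge.

Emit:
servo_tool:
  increments:
    - {"slide": [0.0009,0,0.0004],"spin": 0}
    - {"slide": [0.0009,0,0.0005],"spin": 0}
    - {"slide": [0.0009,0,0.0005],"spin": 0}

```text
clock: 43.1
position: [0.6316, 0.2102, 0.0147]
ee_rot: [0.007, -0.076, 0.997, 0.001]
contact_force: [0.1, 0.4, 12.7]
width: 0.0492
```

Emit:
servo_tool:
  increments:
    - {"slide": [0.0009,0,0.0005],"spin": 0}
    - {"slide": [0.0009,0,0.0005],"spin": 0}

```text
clock: 43.3
position: [0.6292, 0.2099, 0.0133]
ee_rot: [0.006, -0.076, 0.997, 0.001]
contact_force: [1.3, 0.1, 12.8]
width: 0.0492
```

Emit:
servo_tool:
  increments:
    - {"slide": [0.0009,0,0.0005],"spin": 0}
    - {"slide": [0,0,0],"spin": 0}

```text
clock: 43.5
position: [0.6279, 0.2097, 0.0126]
ee_rot: [0.005, -0.076, 0.997, 0.001]
contact_force: [0.5, -0.5, 12.9]
width: 0.049
```

Emit:
servo_tool:
  increments:
    - {"slide": [0.0009,0,0.0005],"spin": 0}
    - {"slide": [0,0,0],"spin": 0}

```text
clock: 43.7
position: [0.6272, 0.2096, 0.0122]
ee_rot: [0.006, -0.076, 0.997, 0.001]
contact_force: [1.2, -0.1, 13.5]
width: 0.0487
```

Emit:
servo_tool:
  increments:
    - {"slide": [0.0009,0,0.0004],"spin": 0}
    - {"slide": [0,0,0],"spin": 0}

```text
clock: 43.9
position: [0.627, 0.2096, 0.012]
ee_rot: [0.006, -0.076, 0.997, 0.001]
contact_force: [1.3, -0.2, 12.4]
width: 0.0487
```

Emit:
servo_tool:
  increments:
    - {"slide": [0.0009,0,0.0004],"spin": 0}
    - {"slide": [0,0,0],"spin": 0}

```text
clock: 44.1
position: [0.6271, 0.2096, 0.0121]
ee_rot: [0.007, -0.076, 0.997, 0.001]
contact_force: [3.1, -0.4, 13.5]
width: 0.0493
```

```bash
python3 -c "
from h import *
s,im,c=wrist('w32')
cv2.imwrite('pics/z32.png',cv2.resize(im[190:430,220:420],None,fx=3,fy=2.5,interpolation=2))"
```

```text
(no output)
```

View pics/z32.png

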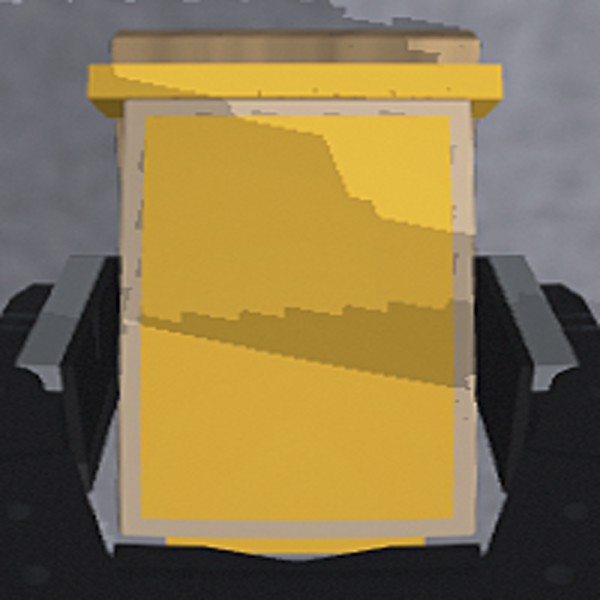

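Stalled on the ledge. Easing off and releasing.

Emit:
servo_tool:
  increments:
    - {"slide": [-0.0012,0,-0.001],"spin": 0}
    - {"slide": [0,0,0],"spin": 0}

```text
clock: 44.35
position: [0.627, 0.2096, 0.012]
ee_rot: [0.006, -0.076, 0.997, 0.001]
contact_force: [1.8, -0.1, 11.2]
width: 0.049
```

Emit:
servo_tool:
  increments:
    - {"slide": [0,0,0],"spin": 0}
    - {"slide": [0,0,0],"spin": 0}
    - {"slide": [0,0,0],"spin": 0}
    - {"slide": [0,0,0],"spin": 0}
  hand: 0.75

```text
clock: 44.75
position: [0.6212, 0.2085, 0.0077]
ee_rot: [-0.001, -0.076, 0.997, -0.0]
contact_force: [0.1, -0.2, -0.2]
width: 0.0642
```

Emit:
servo_tool:
  increments:
    - {"slide": [0,0,-0.01],"spin": 0}
    - {"slide": [0,0,-0.02],"spin": 0}
    - {"slide": [0,0,-0.03],"spin": 0}
    - {"slide": [0,0,-0.04],"spin": 0}
    - {"slide": [0,0,-0.04],"spin": 0}
    - {"slide": [0,0,-0.03],"spin": 0}
    - {"slide": [0,0,0],"spin": 0}
    - {"slide": [0,0,0],"spin": 0}

```text
clock: 45.55
position: [0.622, 0.2087, 0.1795]
ee_rot: [0.001, -0.076, 0.997, 0.0]
contact_force: [0.5, 0.6, 0.3]
width: 0.0638
```

Emit:
servo_tool:
  increments:
    - {"slide": [0.02,-0.01,-0.02],"spin": 0}
    - {"slide": [0.02,-0.01,-0.02],"spin": 0}
    - {"slide": [0.02,-0.01,-0.02],"spin": 0}
    - {"slide": [0,0,0],"spin": 0}
    - {"slide": [0,0,0],"spin": 0}
    - {"slide": [0,0,0],"spin": 0}

```text
clock: 46.15
position: [0.5667, 0.1702, 0.2364]
ee_rot: [-0.001, -0.076, 0.997, 0.0]
contact_force: [0.1, 0.1, -0.7]
width: 0.0638
```

```bash
python3 - <<'E'
from h import *
from rig import eyes
s,im,c=wrist('w33')
snap('s33',(290,490),(130,300))
sc=eyes.get_image('scene');cv2.imwrite('pics/c33.png',sc)
print(s['clock'],s['position'],s['contact_force'])
# seated tile fit: glaze on slope
SE=GLAZE.copy()
th=np.radians(30)
def seat(x,y,n): return (-.0025+x*np.cos(th)-n*np.sin(th),y,.0408+x*np.sin(th)+n*np.cos(th))
SE=np.array([seat(a,b,.01) for a,b,_ in GLAZE])
E0={'yellow':(.6329,.2107,8.7),'blue':(.6143,-.0216,-5.1),'green':(.6402,-.1819,2.75)}
sd=eyes.get_image('side')
for n,I in(('scene',sc),('side',sd)):
    cal=eyes.calibration(n)
    for k,v in E0.items():
        m,l,cs=comps(I,k);t=proj([[v[0],v[1],.05]],cal)[0]
        near=[q for q in cs if np.linalg.norm(q[2]-t)<22];q=max(near,key=lambda z:z[1][4])
        p,e,_=fit([(contour(l,q[0]),cal,None)],SE,[v[0],v[1],np.radians(v[2])+.01]);print(n,k,q[2].round(0),p[:2].round(4),np.degrees(p[2]).round(1),'rms',e.round(2))
old=cv2.imread('pics/scene0.png')
d=cv2.absdiff(old,sc).max(2)
print('white/red/jar/mug diff',d[280:308,248:290].mean(),d[186:208,338:374].mean(),d[150:188,412:440].mean(),d[392:446,232:278].mean())
E
```

```text
46.15 [0.56669283 0.17015953 0.23638889] [ 0.06099462  0.05449604 -0.68061523]
scene yellow [407. 220.] [0.6376 0.2024] 23.9 rms 3.06
scene blue [356. 278.] [ 0.6139 -0.0259] -0.0 rms 1.75
scene green [331. 337.] [ 0.6392 -0.1842] 8.5 rms 2.16
side yellow [321. 165.] [0.6357 0.2135] 6.5 rms 0.44
side blue [374. 211.] [ 0.6171 -0.0201] -10.1 rms 0.82
side green [437. 245.] [ 0.6434 -0.1804] -1.3 rms 0.86
white/red/jar/mug diff 3.449829931972789 8.093434343434344 4.946428571428571 5.6727053140096615
```

View pics/w33.png

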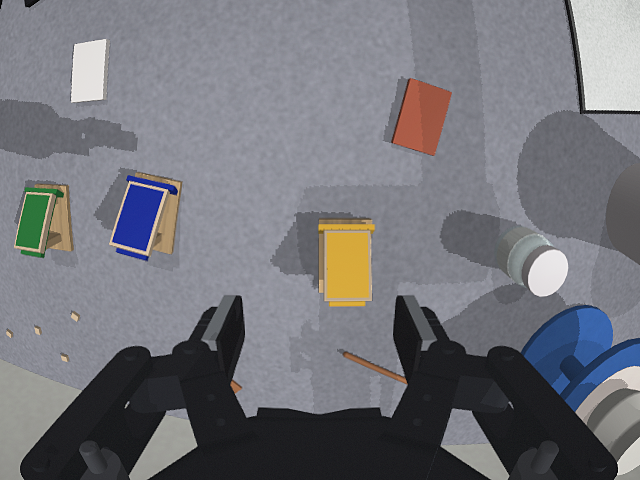

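View pics/c33.png

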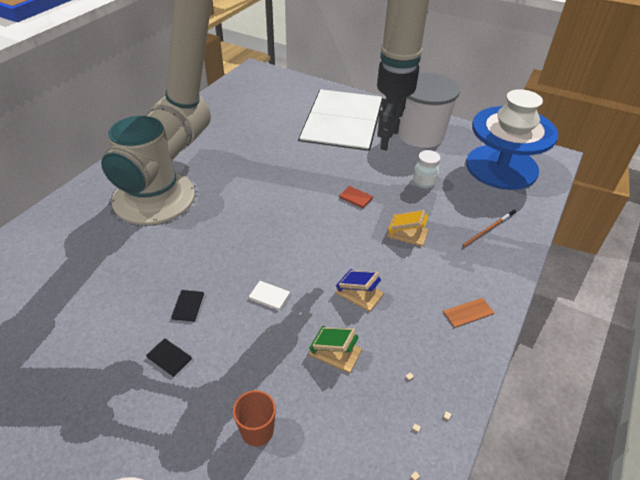

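```bash
python3 - <<'E'
import cv2
im=cv2.imread('pics/s33.png');print(im.shape)
cv2.imwrite('pics/s33b.png',cv2.resize(im,(780,585)))
E
```

```text
(765, 1000, 3)
```

View pics/s33b.png

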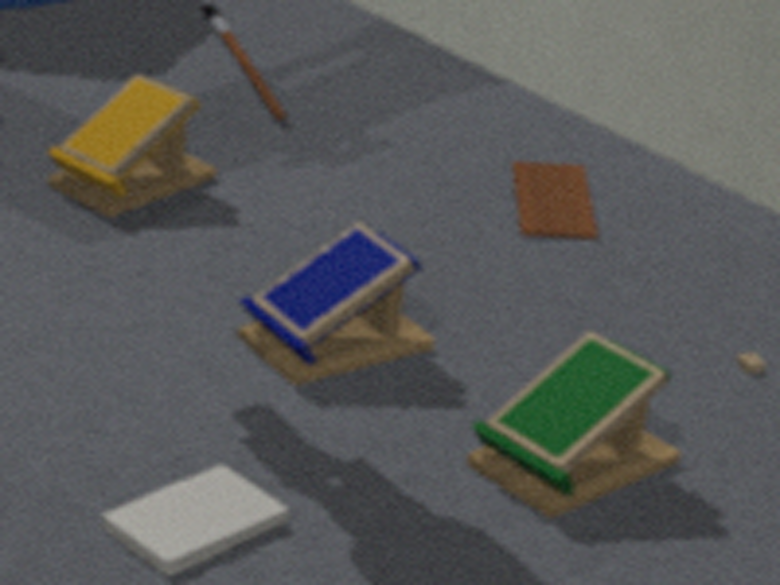

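All three tiles are seated in the overview. One enlarged check of yellow before handing in.

```bash
python3 - <<'E'
import cv2
im=cv2.imread('pics/w33.png')
cv2.imwrite('pics/z33.png',cv2.resize(im[200:325,270:420],None,fx=5,fy=4.7,interpolation=2))
E
```

```text
(no output)
```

View pics/z33.png

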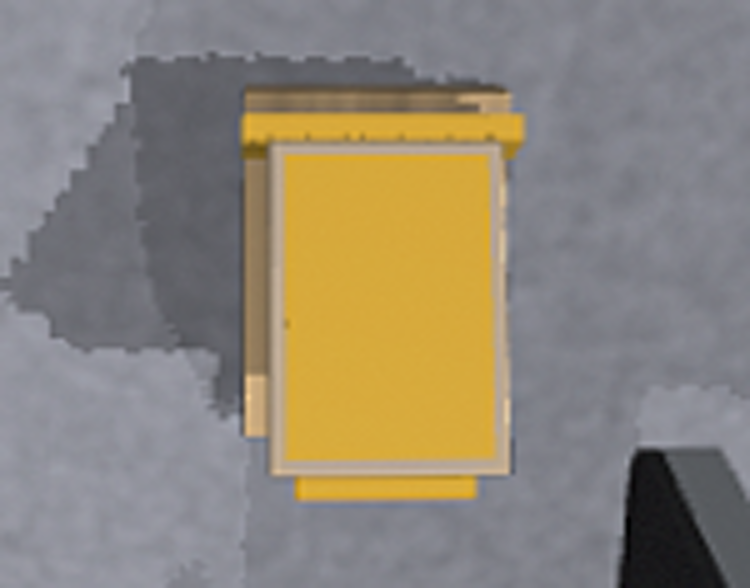

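Yellow sits square, against the ledge, and within about 0.5 mm of centre once parallax is allowed for. Handing in.

```bash
python3 -c "
from rig import manip
print(manip.sign_off(), manip.get_state()['clock'])"
```

```text
the job is handed in; nothing more can be done
the job is handed in; nothing more can be done
```

All three glazed tiles are on the easels of their own colour: glaze up, long side up the slope, lower edge against the ledge. I handed the job in at about 46 s of the 88 s allowed. I gripped each tile by its 50 mm sides and tilted it flat against the board at 6–8 N. I then slid it down-slope until the ledge stopped it (at most about 14 N) and released it.

**Checks that passed**
- **Seating:** the last close-ups show each tile square, lying flat on the board and against its ledge.
- **Centring:** green and blue are within about 0.3 mm of centre. Yellow is within about 0.5 mm, after allowing for the camera seeing it from the side.
- **Other items:** in the final scene picture the white and red tiles, the jar and the beaker look unmoved. The gripper was open and clear of everything.

**What failed or disagreed**
- **First grasp:** the first attempt on green closed on air because the real fingertips sit about 30 mm behind the stated TCP. I confirmed this in two cameras and by a light touch on the table (6–7 N), then corrected every later grasp for it. The tile did not move.
- **Camera offset:** positions from the wrist camera were 2–4 mm lower in x than from the fixed cameras. Sliding each tile to its ledge made this harmless.
- **Final numeric fit:** the last pose fits were not usable, because each tile's colour merged with its own ledge. I relied on the close-ups instead.

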